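# Sort the bolts through the length gauge and empty the scrap pan

### The arm

A 6-joint arm with a two-finger parallel gripper is mounted at the origin on the work surface. World frame = base frame: x ahead of the robot, y to its left, z up, the work surface at z = 0. Lengths are in m, angles in rad, forces in N, time in s.
With the tool pointing down it reaches from about 0.25 to 0.725 m from the base axis. Payload 4 kg.
Tool frame: the origin (TCP) lies between the finger pads; the fingertips stand 25 mm ahead of it and the grasp point (between the pads) lies 6 mm ahead of it; z points along the fingers, y is the line along which they close (so a half turn about z gives the same grasp; the last joint's range is limited). The gripper opens to 85 mm and grips with 20 to 120 N. Pads are 22 mm wide; open, the fingers measure 114 mm over their backs; the gripper's body (76 mm by 85 mm) begins 54 mm behind the grasp point. The pads swing forward as they close: fully open they stand 13 mm farther back than shut.
Start: joints at [-1.3, 0.241, 0.005, 1.335, 0, 1.571], TCP at [0.134, -0.482, 0.256] pointing down, gripper open.
Joint ranges: [-2.72, 2.72], [-1.05, 1.87], [-1.09, 1.28], [-1.99, 2.15], [-1.42, 1.44], [-3.14, 3.14]. Speed limits (rad/s): [2.79, 2.79, 3.14, 3.14, 3.14, 3.14].

### API

Orientations are given as a unit quaternion [x, y, z, w].
In Python, from workcell import bot gives the robot as it stands. The module is installed in compiled form; this text tells all that it offers.
- The arm moves only by the shell command python3 -m pendant 'ROWS'. ROWS is JSON, one flat list of numbers, 7 for each row, row after row: the shift along the tool's x, y, z normalised to -1 to 1, where 1 is 0.5 m, then the turn, a rotation vector about the tool's x, y, z normalised to -1 to 1, where 1 is 180 degrees, then the opening, from 0 (shut) to 1 (fully open). In form: [tx, ty, tz, ax, ay, az, fingers, tx, ty, tz, ax, ay, az, fingers, ...]. A call has exactly 10 rows; each row is the pose to reach, as a shift and turn from the pose commanded when the call began, along the tool's axes at that moment, turning the shorter way round; what a row does not reach only later rows make up. A row lasts 1/12 s, in which the tool goes at most 41.7 mm and 7.16 degrees, less where a joint would pass 70% of its speed; a pose out of reach is approached as far as the arm can. A call with a number of a shift or a turn outside -1 to 1 is refused whole. A call with a gripper value outside its range is refused whole. The fingers move at their own pace and stop on an object; the grip force is fixed at half the most. Time passes only in rows, so rows that repeat a pose let the fingers close, or fill a call up. It gives the time, the measured TCP pose, the force, the opening and the grip force at its end, in the units of the state.
- bot.get_obs(): the state, without advancing time (a new reading comes with each control period).
- bot.camera(name): name is "scene" or "top" or "wrist"; returns a dict with "pixels" (480x640x3 uint8, red, green, blue), "mtx" (3x3 intrinsics, pixels), "cam_to_world" (4x4, takes a point from camera to world coordinates); the wrist camera has in their place "hand_eye" (4x4, takes a point from camera to tool coordinates, whose origin is the TCP and whose axes are the flange's). Camera axes: x right, y up, looking along -z (the intrinsics and any distortion apply to the point x, -y, -z); pixel columns grow to the right and rows downward; lengths in m; the calibration is good to about 2 mm. The wrist camera is an equidistant fisheye: a pixel r from the principal point sees the ray r / f radians off the axis. A picture is of the moment at which its call begins: read the wrist's pose just before it. There is no depth.
- bot.job_done(): hands the job in; it is judged then, once.
The state is a dict: "clock": time; "joint_pos": joint angles; "joint_vel": joint speeds; "tau": joint torques, N m; "eef_pos": TCP position; "tool_rot": TCP orientation; "ft_force": force on the tool from outside, world axes, zero at the start; "ft_torque": the same for the moment, N m; "grip_width": finger opening in m; "grasp_force": force on a finger pad.
Only numpy, scipy, OpenCV 4.12 (cv2) and the standard library are available. Lean on these libraries where they do the work, as an engineer would, in place of code of your own. Each camera call takes 0.05 s, during which the arm holds its last target. There are 200 camera calls.

### The job

Clear the bench mat: drop each bolt through the smallest slot of the length gauge that lets it through lying flat, so that it lands in the compartment for its length, and put any sawn-off rod end without a head into the scrap pan. When the mat is clear, hook the pan by the strip under its pouring side over the rim of the scrap bin, keeping it level so that nothing spills, then lift its back end over, pivoting on the rim, until all the scrap has gone into the bin. Finally stand the empty pan level on the bench again, and leave the other tools where they are.

Things in the scene. Friction and masses are not known exactly. Their poses are not given: they have to be found in the camera images.
- sorter: The length gauge, fixed: a blue three-compartment steel tray, 130 (its x) by 210 (its y) mm, covered by an aluminium gauge plate 4 mm thick with three slots, its upper face 52 mm above the bench. Origin: centre of the underside, z up. Under each slot is its own compartment, 65 mm wide, 122 mm long, floor 4 mm above the bench, partitions full height, open above 20 mm at both ends.
- mat: Black rubber bench mat 290 by 260 mm, 2 mm thick, fixed, on which the bolts lie about. Origin: centre of the underside.
- bin: Steel scrap bin, fixed, 200 (its x) by 150 (its y) mm outside and 85 mm high, walls and floor 5 mm thick, open on top. Origin: centre of the underside, z up. Its long -y side faces the pan's place.
- pan: Shallow aluminium scrap pan, loose, 0.25 kg. x towards the pouring side, z up, origin at bench level under its floor. Floor x = -60 to 50, 120 wide, top face at z = 13; side walls to z = 30; lip sloping up 15 degrees to x = 78 mm. It stands on two strips folded down under it, 3 thick and 10 deep: one at the back, the hooking strip at x = 47 to 50. The back wall leans out and carries the grip.
- pan_hook (a point): On the pan: the inside corner where the front face of the hooking strip meets the underside of the floor, mid width (pan x = 50, y = 0, z = 10 mm). Hooked on, this corner sits on the outer top edge of the bin's wall: strip outside the bin, pouring lip inside. Axes as the pan's.
- pan_grip (a point): On the pan: where to pinch its wooden grip, on the grip's middle plane (pan x = -77, y = 0, z = 48 mm). The grip is a slab 10 mm thick and 60 mm wide (along pan y), leaning 25 degrees from upright with its top away from the pan; it ends 20 mm beyond this point along that slope. Axes as the pan's.
- slot_short (a point): Middle of the short gauge slot, 45 mm long (along x, the sorter's x) and 28 mm wide (y), cut right through the plate, at the plate's upper face (sorter x = 0, y = 67 mm). A short bolt held level along the slot just over it and let go drops through.
- slot_medium (a point): Middle of the medium gauge slot, 65 mm long (along x, the sorter's x) and 28 mm wide (y), cut right through the plate, at the plate's upper face (sorter x = 0, y = 0 mm). A medium bolt held level along the slot just over it and let go drops through.
- slot_long (a point): Middle of the long gauge slot, 85 mm long (along x, the sorter's x) and 28 mm wide (y), cut right through the plate, at the plate's upper face (sorter x = 0, y = -67 mm). A long bolt held level along the slot just over it and let go drops through.
- long_1: Loose steel hex bolt, the long size (two such may be there): 77 mm long overall, of which the head is 7 mm; head 17 mm across flats, 20 mm across corners; shank 10 mm thick; 30 to 55 g. Origin on its axis at half its overall length, x axis from head to tip. May be absent. It drops through the 85 mm gauge slot and is too long for the next smaller one.
- medium_1: Loose steel hex bolt, the medium size (two such may be there): 57 mm long overall, of which the head is 7 mm; head 17 mm across flats, 20 mm across corners; shank 10 mm thick; 30 to 55 g. Origin on its axis at half its overall length, x axis from head to tip. May be absent. It drops through the 65 mm gauge slot and is too long for the next smaller one.
- short_1: Loose steel hex bolt, the short size (two such may be there): 37 mm long overall, of which the head is 7 mm; head 17 mm across flats, 20 mm across corners; shank 10 mm thick; 30 to 55 g. Origin on its axis at half its overall length, x axis from head to tip. May be absent. It drops through the 45 mm gauge slot and is too long for the next smaller one.
- long_2: Loose steel hex bolt, the long size (two such may be there): 77 mm long overall, of which the head is 7 mm; head 17 mm across flats, 20 mm across corners; shank 10 mm thick; 30 to 55 g. Origin on its axis at half its overall length, x axis from head to tip. May be absent. It drops through the 85 mm gauge slot and is too long for the next smaller one.
- medium_2: Loose steel hex bolt, the medium size (two such may be there): 57 mm long overall, of which the head is 7 mm; head 17 mm across flats, 20 mm across corners; shank 10 mm thick; 30 to 55 g. Origin on its axis at half its overall length, x axis from head to tip. May be absent. It drops through the 65 mm gauge slot and is too long for the next smaller one.
- short_2: Loose steel hex bolt, the short size (two such may be there): 37 mm long overall, of which the head is 7 mm; head 17 mm across flats, 20 mm across corners; shank 10 mm thick; 30 to 55 g. Origin on its axis at half its overall length, x axis from head to tip. May be absent. It drops through the 45 mm gauge slot and is too long for the next smaller one.
- stub: Headless sawn-off end of threaded rod, scrap, 10 mm thick and 26 mm long, lying on the mat; origin at its middle, x along its axis. May be absent.
- pan_stub: Another such sawn-off end, 10 by 26 mm, scrap, lying in the pan at the start. Origin at its middle.
- nut_1: Stripped hex nut, scrap, 17 mm across flats and 8 mm thick, in the pan at the start; origin at the centre of its underside.
- nut_2: Stripped hex nut, scrap, 17 mm across flats and 8 mm thick, in the pan at the start; origin at the centre of its underside.
- spanner: Bystander: spanner 140 mm long, origin mid length. Loose; leave it alone.
- rivet_jar: Bystander: round jar, 64 mm across and 69 mm high, origin under its centre. Loose; leave it alone.
- bench_block: Bystander: steel bench block 75 by 75 by 22 mm, origin under its centre. Loose; leave it alone.
- try_square: Bystander: try square with a 150 mm blade, origin under its stock. Loose; leave it alone.

How it is judged:
By the outcome, as a careful person would: the job done as asked, in the order asked, and still so for the second after the job is handed in, with the robot touching nothing.
Of long_1, medium_1, short_1, long_2, medium_2, short_2, stub only 4 to 7 are there at a start; the rules pass over those that are not, and their reading is None.
At some moment in a run one of long_1, medium_1, short_1, long_2, medium_2, short_2 may be knocked a few centimetres aside while the robot is not near it.
It also fails if it takes over 210 s, if anything falls off the work surface, if the arm or the gripper's body presses on something with over 40 N, if the wrist force passes 120 N, or if a joint passes its speed limit or range.

## Working session

There is one attempt and no reset: what is moved stays moved. The work goes in short steps, Python scripts to look and compute and a shell command to move; the robot and the scene stay as the last step left them, time stands still between calls to the robot, and variables do not carry over. Pictures are saved under pics/ and viewed, at most 14 in all, crops included, and the job is handed in when it is done.

```bash
mkdir -p pics
cat > h.py <<'E'
import numpy as np, cv2
from scipy.spatial.transform import Rotation as R
from workcell import bot
def snap(name,fn,crop=None,scale=1):
    o=bot.get_obs(); c=bot.camera(name); im=c["pixels"][:,:,::-1].copy()
    np.savez(fn.replace('.png','.npz'),pix=c["pixels"],mtx=c["mtx"],T=c.get("cam_to_world",c.get("hand_eye")),p=o["eef_pos"],q=o["tool_rot"])
    if crop: x0,y0,x1,y1=crop; im=cv2.resize(im[y0:y1,x0:x1],None,fx=scale,fy=scale,interpolation=cv2.INTER_CUBIC)
    cv2.imwrite(fn,im)
def toworld(fn,px,z,wrist=False):
    d=np.load(fn); K=d["mtx"]; T=d["T"]; out=[]
    for i,(u,v) in enumerate(px):
        zz=z[i] if np.ndim(z) else z
        x=(u-K[0,2])/K[0,0]; y=(v-K[1,2])/K[1,1]
        if wrist:
            t=np.hypot(x,y); s=np.sin(t)/t if t>1e-9 else 1; ray=np.array([x*s,-y*s,-np.cos(t)])
            A=np.eye(4); A[:3,:3]=R.from_quat(d["q"]).as_matrix(); A[:3,3]=d["p"]; M=A@T
        else: ray=np.array([x,-y,-1]); M=T
        r=M[:3,:3]@ray; o=M[:3,3]; out.append(o+r*(zz-o[2])/r[2])
    return np.array(out)
E
python3 - <<'E'
from h import *
o=bot.get_obs();print({k:np.round(v,3) for k,v in o.items()})
snap("top","pics/top0.png");snap("scene","pics/scene0.png")
d=np.load("pics/top0.npz");print(d["mtx"],d["T"].round(3))
E
```

```text
{'clock': np.float64(0.0), 'joint_pos': array([-1.3  ,  0.241,  0.004,  1.335, -0.   ,  1.571]), 'joint_vel': array([-0.001,  0.001,  0.001, -0.   , -0.   , -0.001]), 'tau': array([ 1.0000e-03, -3.7232e+01,  2.5241e+01,  1.7000e-02, -0.0000e+00,
        0.0000e+00]), 'eef_pos': array([ 0.134, -0.481,  0.255]), 'tool_rot': array([ 0.991,  0.135, -0.   , -0.001]), 'ft_force': array([-1.058, -0.412,  0.006]), 'ft_torque': array([-0.002, -0.012,  0.011]), 'grasp_force': np.float64(0.0), 'grip_width': np.float64(0.086)}
[[592.09784689   0.         319.1027305 ]
 [  0.         592.09784689 243.91072318]
 [  0.           0.           1.        ]] [[-0.003  0.996 -0.092  0.471]
 [-1.    -0.002  0.01  -0.018]
 [ 0.01   0.092  0.996  1.311]
 [ 0.     0.     0.     1.   ]]
```

View pics/top0.png

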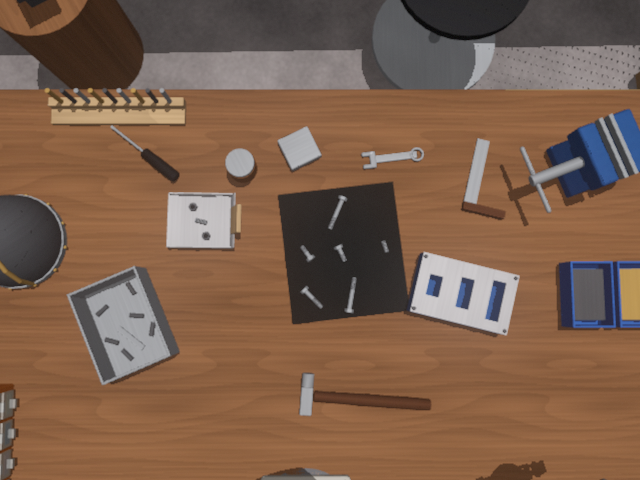

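View pics/scene0.png

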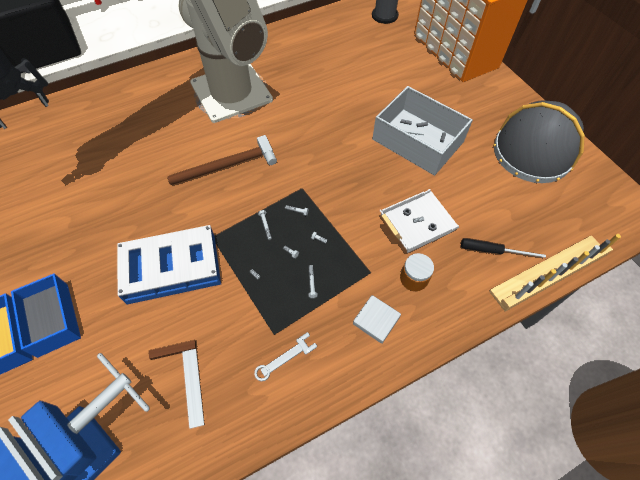

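Top view: the sorter is at (464,293), the pan at (202,221) with its grip on the right, and the bin at (122,325). The mat holds six pieces around (310–385, 200–310). Enlarging it.

Run:
```python
from h import *
im=cv2.imread("pics/top0.png")
cv2.imwrite("pics/matc.png",cv2.resize(im[180:330,275:411],None,fx=4,fy=4,interpolation=cv2.INTER_CUBIC))
a=cv2.resize(im[245:345,400:525],None,fx=4,fy=4,interpolation=cv2.INTER_CUBIC)
b=cv2.resize(im[185:390,62:250],None,fx=1.6,fy=1.6)
b=cv2.resize(im[185:390,60:250],(556,600),interpolation=cv2.INTER_CUBIC)
cv2.imwrite("pics/sortc.png",a);cv2.imwrite("pics/panc.png",b)
```

```text
(no output)
```

View pics/matc.png

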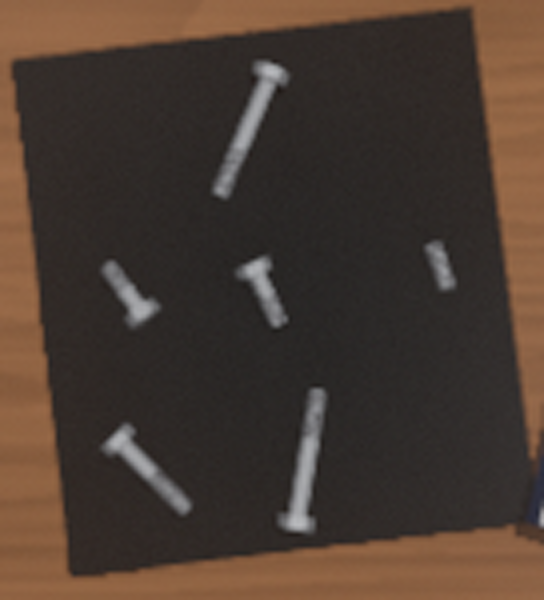

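View pics/sortc.png

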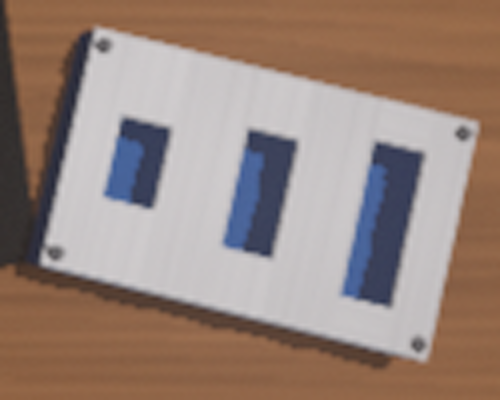

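View pics/panc.png

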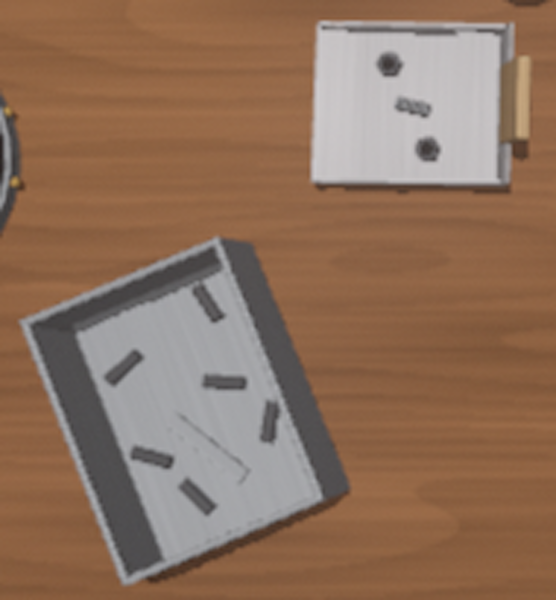

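Mat: A long at crop (246,131), B short (125,291), C short (266,295), D medium (151,474), E long (307,458), stub (440,267). Sorter slot centres are at crop (138,163), (260,193) and (383,224). The bin's pan-side rim runs (220,238)–(322,498). The pan has two nuts and one stub, and its grip is on the right at (523,98).

Run:
```python
from h import *
f="pics/top0.npz"
cm=lambda p:[(x/4+275-.4,y/4+180-.4) for x,y in p]
cs=lambda p:[(x/4+400-.4,y/4+245-.4) for x,y in p]
cp=lambda p:[(x/2.926+60-.4,y/2.926+185-.4) for x,y in p]
B={'A':[(271,66),(221,196)],'B':[(143,319),(107,264)],'C':[(253,260),(280,326)],'D':[(115,434),(187,512)],'E':[(297,530),(317,390)],'stub':[(433,243),(448,290)]}
for k,v in B.items():
    w=toworld(f,cm(v),[.012,.008]); d=w[1]-w[0]
    print(k,w.mean(0).round(4),'len',np.linalg.norm(d).round(4),'yaw',np.degrees(np.arctan2(d[1],d[0])).round(1))
print('slots',toworld(f,cs([(138,163),(260,193),(383,224)]),.052).round(4))
c=toworld(f,cs([(93,28),(480,122),(428,361),(38,262)]),.052);print(c.round(4),np.linalg.norm(np.roll(c,-1,0)-c,axis=1).round(3),'ctr',c.mean(0).round(4))
for i,j in((3,0),(2,1)):
  d=c[j]-c[i];print('x yaw',np.degrees(np.arctan2(d[1],d[0])).round(2))
for i,j in((1,0),(2,3)):
  d=c[j]-c[i];print('y yaw',np.degrees(np.arctan2(d[1],d[0])).round(2))
c=toworld(f,cp([(220,238),(322,498),(126,583),(22,321)]),.085);print('bin',c.round(4),np.linalg.norm(np.roll(c,-1,0)-c,axis=1).round(3),c.mean(0))
for i,j in((1,0),(2,3),(1,2),(0,3)):
  d=c[j]-c[i];print('yaw',np.degrees(np.arctan2(d[1],d[0])).round(2))
c=toworld(f,cp([(318,22),(311,186),(512,22),(508,190)]),[.0205+.0,.0205,.03,.03]);print('pan',c.round(4))
print('grip top',toworld(f,cp([(531,57),(528,140),(517,57),(514,140)]),.066).round(4))
```

```text
A [ 0.6612 -0.069   0.01  ] len 0.0775 yaw 158.8
B [ 0.5721 -0.0018  0.01  ] len 0.0368 yaw 32.9
C [ 0.571  -0.0798  0.01  ] len 0.0393 yaw -157.7
D [ 0.4724 -0.0159  0.01  ] len 0.0581 yaw -137.3
E [ 0.4794 -0.1014  0.01  ] len 0.0774 yaw -8.8
stub [ 0.5855 -0.176   0.01  ] len 0.0274 yaw -161.8
slots [[ 0.4981 -0.2749  0.052 ]
 [ 0.482  -0.3395  0.052 ]
 [ 0.4654 -0.4045  0.052 ]]
[[ 0.5701 -0.2523  0.052 ]
 [ 0.5194 -0.458   0.052 ]
 [ 0.3934 -0.4262  0.052 ]
 [ 0.446  -0.2208  0.052 ]] [0.212 0.13  0.212 0.128] ctr [ 0.4822 -0.3393  0.052 ]
x yaw -14.25
x yaw -14.18
y yaw 76.16
y yaw 75.64
bin [[0.539  0.3507 0.085 ]
 [0.3575 0.2752 0.085 ]
 [0.2998 0.4095 0.085 ]
 [0.481  0.4879 0.085 ]] [0.197 0.146 0.197 0.149] [0.41935502 0.38081578 0.085     ]
yaw 22.59
yaw 23.38
yaw 113.23
yaw 112.93
pan [[0.7051 0.3008 0.0205]
 [0.5813 0.3034 0.0205]
 [0.7032 0.1537 0.03  ]
 [0.5772 0.1554 0.03  ]]
grip top [[0.671  0.1349 0.066 ]
 [0.6104 0.1365 0.066 ]
 [0.671  0.145  0.066 ]
 [0.6104 0.1466 0.066 ]]
```

```bash
cat > plan.py <<'E'
# waypoints -> pendant row values (shift/0.5, turn/pi) per call, chained with rounding
from h import *
def down(phi,tilt=None): return R.from_euler('z',phi,degrees=True)*R.from_euler('x',180,degrees=True)
def plan(calls,p=None,q=None):
    o=bot.get_obs(); p=np.array(o["eef_pos"]) if p is None else np.array(p); q=R.from_quat(o["tool_rot"]) if q is None else q
    for n,c in enumerate(calls):
        print('call',n)
        for (x,y,z,rot) in c:
            if not isinstance(rot,R): # yaw of tool, equal mod 180: nearest
                a=q.as_matrix()[:,0]; cur=np.degrees(np.arctan2(a[1],a[0])); rot=down(rot+180*np.round((cur-rot)/180))
            s=np.round(q.inv().apply(np.array([x,y,z])-p)/.5,3); t=np.round((q.inv()*rot).as_rotvec()/np.pi,3)
            print('  ',','.join('%g'%v for v in np.r_[s,t]+0.), ' rows>=',int(np.ceil(max(np.linalg.norm(s)*500/41.7,np.linalg.norm(t)*180/7.16))))
        p=p+q.apply(s*.5); q=q*R.from_rotvec(t*np.pi)
    return p,q
def offs(x,y,yaw,d): a=np.radians(yaw); return x+d*np.cos(a),y+d*np.sin(a)
E
python3 - <<'E'
from plan import *
E=(.4794,-.1014); L=(.466,-.404)
plan([[(*E,.16,-8.8)],[(*E,.03,-8.8)],[(*E,.13,-8.8),(*L,.13,-14.1)],[(*L,.08,-14.1)]])
E
```

```text
call 0
   0.87,-0.547,0.192,-0.001,0,0.135  rows>= 13
call 1
   0,0,0.26,0,0,0  rows>= 4
call 2
   0,0,-0.2,0,0,0  rows>= 3
   0.066,0.603,-0.199,0,0,0.03  rows>= 8
call 3
   0,-0.001,0.1,0,0,0  rows>= 2
```

```bash
python3 -m pendant '[0.5,-0.3,0.1,0,0,0.135,0.45,0.5,-0.3,0.1,0,0,0.135,0.45,0.5,-0.3,0.1,0,0,0.135,0.45,0.5,-0.3,0.1,0,0,0.135,0.45,0.5,-0.3,0.1,0,0,0.135,0.45,0.5,-0.3,0.1,0,0,0.135,0.45,0.5,-0.3,0.1,0,0,0.135,0.45,0.5,-0.3,0.1,0,0,0.135,0.45,0.5,-0.3,0.1,0,0,0.135,0.45,0.5,-0.3,0.1,0,0,0.135,0.45]'
python3 - <<'E'
from plan import *
E=(.4794,-.1014); L=(.466,-.404)
plan([[(*E,.16,-8.8)],[(*E,.03,-8.8)],[(*E,.13,-8.8),(*L,.13,-14.1)],[(*L,.08,-14.1)]])
E
```

```text
clock: 0.93
eef_pos: [0.3347, -0.2695, 0.2059]
tool_rot: [0.997, -0.075, -0.001, -0.0]
ft_force: [0.5, 0.2, -0.1]
grip_width: 0.0385
grasp_force: 0.0
call 0
   0.236,-0.376,0.091,0,0,0.001  rows>= 6
call 1
   0,0,0.26,0,0,0  rows>= 4
call 2
   0,0,-0.2,0,0,0  rows>= 3
   0.066,0.602,-0.2,0,0,0.029  rows>= 8
call 3
   0,0,0.1,0,0,0  rows>= 2
```

Move above bolt E and look with the wrist camera.

```bash
python3 -m pendant '[0.236,-0.376,0.091,0,0,0,0.45,0.236,-0.376,0.091,0,0,0,0.45,0.236,-0.376,0.091,0,0,0,0.45,0.236,-0.376,0.091,0,0,0,0.45,0.236,-0.376,0.091,0,0,0,0.45,0.236,-0.376,0.091,0,0,0,0.45,0.236,-0.376,0.091,0,0,0,0.45,0.236,-0.376,0.091,0,0,0,0.45,0.236,-0.376,0.091,0,0,0,0.45,0.236,-0.376,0.091,0,0,0,0.45]'
python3 - <<'E'
from plan import *
snap("wrist","pics/w1.png")
E
```

```text
clock: 1.77
eef_pos: [0.4791, -0.1043, 0.1612]
tool_rot: [0.997, -0.078, 0.0, 0.0]
ft_force: [0.5, 0.0, 0.1]
grip_width: 0.0383
grasp_force: 0.0
```

View pics/w1.png

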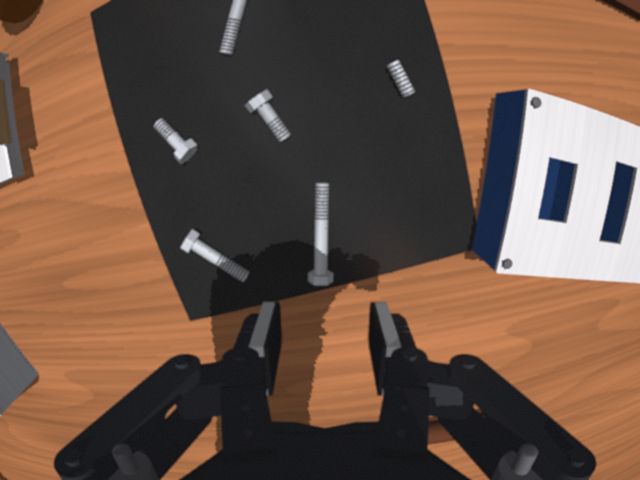

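Wrist view: E runs (320,284)→(322,184), centred between the fingers. C (258,97)→(286,136), B (188,157)→(158,122), D (186,240)→(245,277), stub (393,63)–(408,94), short slot centre (558,190).

Run:
```python
from plan import *
f="pics/w1.npz"
B={'E':[(320,284),(322,184)],'C':[(256,97),(286,137)],'B':[(189,158),(157,121)],'D':[(185,239),(246,278)],'stub':[(393,63),(408,94)]}
for k,v in B.items():
    w=toworld(f,v,[.011,.008],True); d=w[1]-w[0]
    print(k,w.mean(0).round(4),'len',np.linalg.norm(d).round(4),'yaw',np.degrees(np.arctan2(d[1],d[0])).round(1))
print(toworld(f,[(558,190),(619,202)],.052,True).round(4))
```

```text
E [ 0.4801 -0.1016  0.0095] len 0.0789 yaw -10.2
C [ 0.5739 -0.0803  0.0095] len 0.0367 yaw -153.9
B [ 0.5737 -0.0027  0.0095] len 0.0406 yaw 32.4
D [ 0.4746 -0.0153  0.0095] len 0.0585 yaw -134.7
stub [ 0.5881 -0.1766  0.0095] len 0.0252 yaw -161.0
[[ 0.5013 -0.2756  0.052 ]
 [ 0.4857 -0.3406  0.052 ]]
```

Run:
```python
from plan import *
print(bot.get_obs()["eef_pos"])
E=(.4798,-.1015); L=(.468,-.405)
plan([[(*E,.029,-9.5)],[(*E,.129,-9.5),(*L,.129,-14.1)],[(*L,.08,-14.1)]])
```

```text
[ 0.47912832 -0.10420307  0.16123096]
call 0
   0,-0.006,0.264,0,0,0.003  rows>= 4
call 1
   0,0,-0.2,0,0,0  rows>= 3
   0.077,0.603,-0.199,0,0,0.026  rows>= 8
call 2
   0,0,0.098,0,0,0  rows>= 2
```

```bash
python3 -m pendant '[0,-0.006,0.15,0,0,0,0.45,0,-0.006,0.264,0,0,0.003,0.45,0,-0.006,0.264,0,0,0.003,0.45,0,-0.006,0.264,0,0,0.003,0.45,0,-0.006,0.264,0,0,0.003,0.45,0,-0.006,0.264,0,0,0.003,0,0,-0.006,0.264,0,0,0.003,0,0,-0.006,0.264,0,0,0.003,0,0,-0.006,0.264,0,0,0.003,0,0,-0.006,0.264,0,0,0.003,0]'
python3 -m pendant '[0,0,-0.1,0,0,0,0,0,0,-0.2,0,0,0,0,0,0,-0.2,0,0,0,0,0.077,0.603,-0.199,0,0,0.026,0,0.077,0.603,-0.199,0,0,0.026,0,0.077,0.603,-0.199,0,0,0.026,0,0.077,0.603,-0.199,0,0,0.026,0,0.077,0.603,-0.199,0,0,0.026,0,0.077,0.603,-0.199,0,0,0.026,0,0.077,0.603,-0.199,0,0,0.026,0]'
python3 - <<'E'
from plan import *
snap("wrist","pics/w2.png")
L=(.468,-.405)
plan([[(*L,.08,-14.1)]])
E
```

```text
clock: 2.65
eef_pos: [0.481, -0.1003, 0.0299]
tool_rot: [0.997, -0.081, 0.001, 0.001]
ft_force: [-0.7, -0.9, 6.3]
grip_width: 0.0069
grasp_force: 58.9
clock: 3.48
eef_pos: [0.4694, -0.3928, 0.1283]
tool_rot: [0.993, -0.122, 0.0, -0.0]
ft_force: [0.4, 0.6, -0.1]
grip_width: 0.0071
grasp_force: 58.9
call 0
   0,0.007,0.096,0.002,-0.001,-0.002  rows>= 2
```

View pics/w2.png

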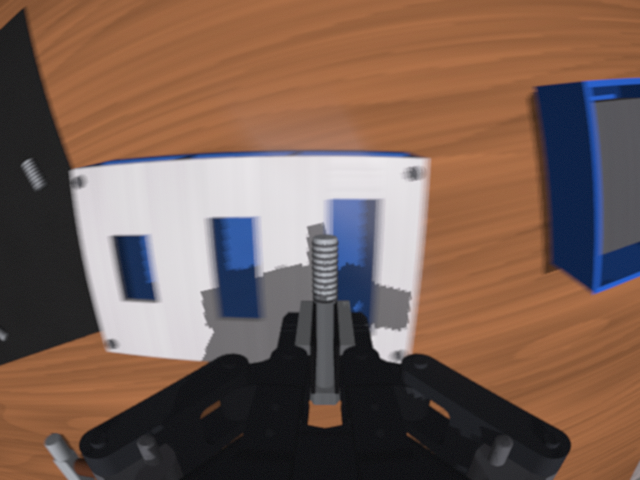

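Bolt E is held, tip at (325,237), and the long slot is at (350,260). The arm is still settling, so I'll lower to just above the slot and check once before release.

```bash
python3 -m pendant '[0,0,0.098,0,0,0,0,0,0,0.098,0,0,0,0,0,0,0.098,0,0,0,0,0,0,0.098,0,0,0,0,0,0,0.098,0,0,0,0,0,0,0.098,0,0,0,0,0,0,0.098,0,0,0,0,0,0,0.098,0,0,0,0,0,0,0.098,0,0,0,0,0,0,0.098,0,0,0,0]'
python3 - <<'E'
from plan import *
snap("wrist","pics/w3.png")
E
```

```text
clock: 4.37
eef_pos: [0.4698, -0.3906, 0.0794]
tool_rot: [0.993, -0.122, -0.0, -0.0]
ft_force: [-0.7, 1.2, 2.4]
grip_width: 0.0068
grasp_force: 60.4
```

View pics/w3.png

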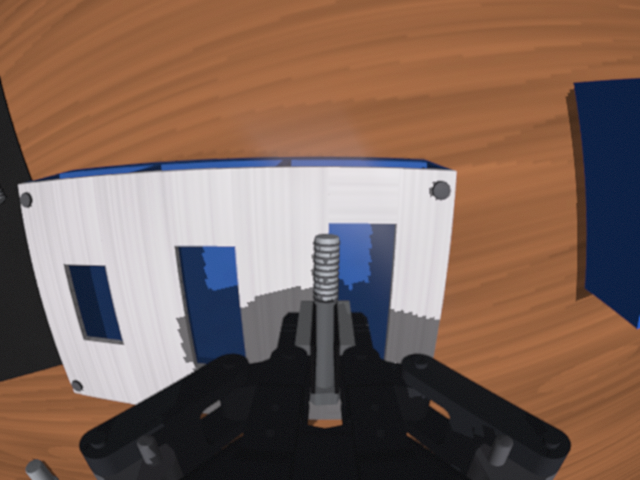

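Bolt E sits 35 px (about 14 mm) left of the slot's middle: the traverse ran out of rows. Raise, shift right, lower, release.

```bash
python3 -m pendant '[0,0,-0.02,0,0,0,0,0,0.029,-0.02,0,0,0,0,0,0.029,-0.02,0,0,0,0,0,0.029,-0.002,0,0,0,0,0,0.029,-0.002,0,0,0,0,0,0.029,-0.002,0,0,0,0,0,0.029,-0.002,0,0,0,0.45,0,0.029,-0.002,0,0,0,0.45,0,0.029,-0.002,0,0,0,0.45,0,0.029,-0.002,0,0,0,0.45]'
python3 - <<'E'
from plan import *
print(bot.get_obs()["eef_pos"])
snap("wrist","pics/w4.png",(180,100,500,400),1.5)
D=(.4735,-.0156); M=(.484,-.340)
plan([[(.468,-.405,.12,-14.1),(.472,-.2,.12,15)],[(*D,.12,44)],[(*D,.027,44)],[(*D,.12,44),(.478,-.15,.12,25)],[(*M,.12,-14.1)],[(*M,.08,-14.1)]])
E
```

```text
clock: 5.25
eef_pos: [0.4666, -0.4052, 0.0806]
tool_rot: [0.993, -0.122, 0.0, 0.0]
ft_force: [1.6, -0.6, 0.2]
grip_width: 0.0386
grasp_force: 0.0
[ 0.46656592 -0.40516565  0.08056212]
call 0
   0.003,-0.001,-0.079,0,0,0.001  rows>= 1
   -0.089,-0.401,-0.079,0,0,-0.161  rows>= 6
call 1
   0.098,-0.355,0,0,0,-0.161  rows>= 5
call 2
   0,0,0.186,0,0,0  rows>= 3
call 3
   0,0,-0.186,0,0,0  rows>= 3
   -0.18,0.2,-0.186,0,0,0.105  rows>= 4
call 4
   -0.15,0.349,0,0,0,0.218  rows>= 6
call 5
   0,0,0.08,0,0,0  rows>= 1
```

View pics/w4.png

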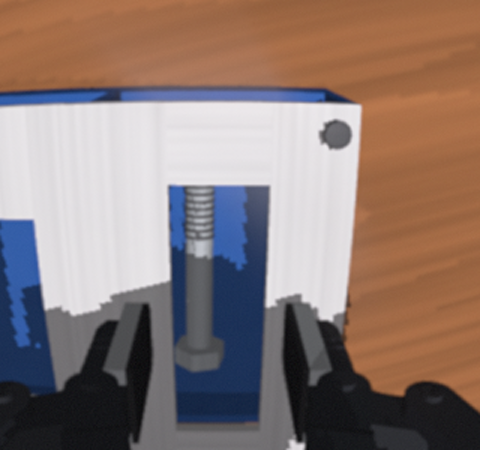

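E dropped into the long compartment: crop shows head (200,350), tip (200,190) below the plate. A quick numeric check that the other bolts haven't been moved, while the arm is over the sorter.

```bash
cat > blobs.py <<'E'
from plan import *
def blobs(tag):
    snap("top",f"pics/{tag}.png"); d=np.load(f"pics/{tag}.npz"); g=cv2.cvtColor(d["pix"],cv2.COLOR_RGB2GRAY)
    m=np.zeros_like(g); cv2.fillConvexPoly(m,np.array([(281,197),(391,186),(405,305),(294,320)]),255)
    b=((g>85)&(m>0)).astype(np.uint8); n,lab,st,ce=cv2.connectedComponentsWithStats(b)
    for i in range(1,n):
        if st[i,4]<12: continue
        ys,xs=np.where(lab==i); r=cv2.minAreaRect(np.stack([xs,ys],1).astype(np.float32)); P=cv2.boxPoints(r)
        w=toworld(f"pics/{tag}.npz",P,.009); e=[w[1]-w[0],w[2]-w[1]]; e=max(e,key=np.linalg.norm)
        print(w.mean(0)[:2].round(4),'len',round(np.linalg.norm(e)+.002,3),'yaw',np.degrees(np.arctan2(e[1],e[0])).round(0),'area',st[i,4])
E
python3 -c "
from blobs import *
blobs('t1')"
```

```text
[ 0.6615 -0.072 ] len 0.081 yaw -20.0 area 174
[ 0.5861 -0.1767] len 0.027 yaw -162.0 area 45
[ 0.571 -0.001] len 0.038 yaw -135.0 area 86
[ 0.5726 -0.0814] len 0.039 yaw -146.0 area 88
[ 0.4738 -0.0157] len 0.059 yaw -135.0 area 127
```

```bash
python3 -m pendant '[0,0,-0.079,0,0,0,0.45,0,0,-0.079,0,0,0,0.45,-0.089,-0.401,-0.079,0,0,-0.161,0.45,-0.089,-0.401,-0.079,0,0,-0.161,0.45,-0.089,-0.401,-0.079,0,0,-0.161,0.45,-0.089,-0.401,-0.079,0,0,-0.161,0.45,-0.089,-0.401,-0.079,0,0,-0.161,0.45,-0.089,-0.401,-0.079,0,0,-0.161,0.45,-0.089,-0.401,-0.079,0,0,-0.161,0.45,-0.089,-0.401,-0.079,0,0,-0.161,0.45]'
python3 -c "
from plan import *
D=(.4735,-.0156); M=(.484,-.340)
plan([[(*D,.12,44)],[(*D,.027,44)],[(*D,.12,44),(.478,-.15,.12,25)],[(*M,.12,-14.1)],[(*M,.08,-14.1)]])"
```

```text
clock: 6.18
eef_pos: [0.4725, -0.2002, 0.1205]
tool_rot: [0.991, 0.131, 0.001, 0.001]
ft_force: [0.9, -0.1, 0.3]
grip_width: 0.0384
grasp_force: 0.0
call 0
   0.098,-0.356,0.001,0.001,0,-0.161  rows>= 5
call 1
   -0.001,0,0.186,0,0,0  rows>= 3
call 2
   0.001,0,-0.186,0,0,0  rows>= 3
   -0.18,0.199,-0.187,0,0,0.105  rows>= 4
call 3
   -0.15,0.349,0,0,0,0.218  rows>= 6
call 4
   0.001,0,0.08,0,0,0  rows>= 1
```

```bash
python3 -m pendant '[0.098,-0.356,0,0,0,-0.161,0.45,0.098,-0.356,0,0,0,-0.161,0.45,0.098,-0.356,0,0,0,-0.161,0.45,0.098,-0.356,0,0,0,-0.161,0.45,0.098,-0.356,0,0,0,-0.161,0.45,0.098,-0.356,0,0,0,-0.161,0.45,0.098,-0.356,0.1,0,0,-0.161,0.45,0.098,-0.356,0.187,0,0,-0.161,0.45,0.098,-0.356,0.187,0,0,-0.161,0.45,0.098,-0.356,0.187,0,0,-0.161,0.45]'
python3 -m pendant '[0,0,0,0,0,0,0.45,0,0,0,0,0,0,0,0,0,0,0,0,0,0,0,0,0,0,0,0,0,0,0,0,0,0,0,0,0,0,0,0,0,0,0,0,0,0,0,0,0,0,0,-0.1,0,0,0,0,0,0,-0.186,0,0,0,0,0,0,-0.186,0,0,0,0,0,0,-0.186,0,0,0,0]'
python3 -c "
from plan import *
M=(.484,-.340)
plan([[(.478,-.15,.12,25)],[(*M,.12,-14.1)],[(*M,.08,-14.1)]])"
```

```text
clock: 7.02
eef_pos: [0.473, -0.0174, 0.0262]
tool_rot: [0.928, 0.373, -0.001, -0.0]
ft_force: [0.5, 0.1, 0.5]
grip_width: 0.0384
grasp_force: 0.0
call 0
   -0.176,0.198,-0.187,0,0,0.104  rows>= 4
call 1
   -0.15,0.35,0,0,0,0.217  rows>= 6
call 2
   0,0,0.08,0,0,0  rows>= 1schema error: expected a multiple of 7 numbers
```

```bash
python3 -m pendant '[0,0,0,0,0,0,0.3,0,0,0,0,0,0,0,0,0,0,0,0,0,0,0,0,0,0,0,0,0,0,0,0,0,0,0,0,0,0,0,0,0,0,0,0,0,0,0,0,0,0,0,-0.1,0,0,0,0,0,0,-0.19,0,0,0,0,0,0,-0.19,0,0,0,0,0,0,-0.19,0,0,0,0]'
```

```text
schema error: expected a multiple of 7 numbers
```

```bash
python3 -m pendant '[
0,0,0,0,0,0,0.3,
0,0,0,0,0,0,0,
0,0,0,0,0,0,0,
0,0,0,0,0,0,0,
0,0,0,0,0,0,0,
0,0,0,0,0,0,0,
0,0,-0.1,0,0,0,0,
0,0,-0.186,0,0,0,0,
0,0,-0.186,0,0,0,0,
0,0,-0.186,0,0,0,0]'
python3 -c "
from plan import *
M=(.484,-.340)
plan([[(.478,-.15,.12,25),(*M,.12,-14.1)],[(*M,.08,-14.1)]])"
```

```text
clock: 7.85
eef_pos: [0.4771, -0.0174, 0.1233]
tool_rot: [0.928, 0.373, 0.004, 0.002]
ft_force: [0.7, -0.3, -0.6]
grip_width: 0.007
grasp_force: 58.6
call 0
   -0.182,0.193,0.007,0.002,-0.002,0.104  rows>= 4
   -0.436,0.476,0.007,0.001,-0.003,0.321  rows>= 9
call 1
   -0.001,0,0.08,0,0,0  rows>= 1
```

```bash
python3 -m pendant '[
-0.17,0.19,0,0,0,0.104,0,
-0.17,0.19,0,0,0,0.104,0,
-0.17,0.19,0,0,0,0.104,0,
-0.436,0.476,0,0,0,0.321,0,
-0.436,0.476,0,0,0,0.321,0,
-0.436,0.476,0,0,0,0.321,0,
-0.436,0.476,0,0,0,0.321,0,
-0.436,0.476,0,0,0,0.321,0,
-0.436,0.476,0,0,0,0.321,0,
-0.436,0.476,0,0,0,0.321,0]'
python3 -m pendant '[0,0,0,0,0,0,0,0,0,0,0,0,0,0,0,0,0,0,0,0,0,0,0,0,0,0,0,0,0,0,0,0,0,0,0,0,0,0,0,0,0,0,0,0,0,0,0,0,0,0,0,0,0,0,0,0,0,0,0,0,0,0,0,0,0,0,0,0,0,0]'
python3 -c "
from plan import *
M=(.484,-.340)
B=(.573,-.002);B=offs(*B,32.6,3)
plan([[(*M,.12,-14.1),(*M,.08,-14.1)]])"
```

```text
clock: 8.68
eef_pos: [0.4795, -0.3413, 0.1171]
tool_rot: [0.992, -0.124, -0.001, -0.0]
ft_force: [-0.3, -0.0, -0.0]
grip_width: 0.0067
grasp_force: 58.7
clock: 9.52
eef_pos: [0.4814, -0.3378, 0.1194]
tool_rot: [0.993, -0.12, 0.0, 0.0]
ft_force: [0.3, 0.2, -0.5]
grip_width: 0.0072
grasp_force: 58.7
call 0
   0.006,0.003,-0.001,0,0,0.002  rows>= 1
   0.006,0.003,0.079,0,0,0.002  rows>= 1
```

```bash
python3 -m pendant '[
0.006,0.003,0,0,0,0,0,
0.006,0.003,0.079,0,0,0,0,
0.006,0.003,0.079,0,0,0,0,
0.006,0.003,0.079,0,0,0,0,
0.006,0.003,0.079,0,0,0,0,
0.006,0.003,0.079,0,0,0,0.45,
0.006,0.003,0.079,0,0,0,0.45,
0.006,0.003,0.079,0,0,0,0.45,
0.006,0.003,0.079,0,0,0,0.45,
0.006,0.003,0.079,0,0,0,0.45]'
python3 -c "
from blobs import *
blobs('t2')
B=offs(.573,-.002,32.6,.003); M=(.484,-.340)
snap('wrist','pics/w5.png')
plan([[(*M,.12,-14.1),(.52,-.15,.12,15)],[(*B,.12,32.6),(*B,.027,32.6)]])"
```

```text
clock: 10.35
eef_pos: [0.4841, -0.3403, 0.0805]
tool_rot: [0.993, -0.12, 0.0, 0.0]
ft_force: [-0.1, 1.0, 0.2]
grip_width: 0.0384
grasp_force: 0.0
[ 0.6615 -0.072 ] len 0.081 yaw -20.0 area 173
[ 0.5861 -0.1767] len 0.027 yaw -162.0 area 45
[ 0.571 -0.001] len 0.038 yaw -135.0 area 86
[ 0.5725 -0.0816] len 0.039 yaw -149.0 area 86
call 0
   0,0,-0.08,0,0,0.002  rows>= 1
   -0.021,-0.386,-0.08,0,0,-0.16  rows>= 5
call 1
   0.185,-0.261,0,0,0,-0.098  rows>= 4
   0.185,-0.261,0.186,0,0,-0.098  rows>= 5
```

```bash
python3 -m pendant '[
0,0,-0.08,0,0,0,0.4,
0,0,-0.08,0,0,0,0.4,
-0.021,-0.386,-0.08,0,0,-0.16,0.4,
-0.021,-0.386,-0.08,0,0,-0.16,0.4,
-0.021,-0.386,-0.08,0,0,-0.16,0.4,
-0.021,-0.386,-0.08,0,0,-0.16,0.4,
-0.021,-0.386,-0.08,0,0,-0.16,0.4,
-0.021,-0.386,-0.08,0,0,-0.16,0.4,
-0.021,-0.386,-0.08,0,0,-0.16,0.4,
-0.021,-0.386,-0.08,0,0,-0.16,0.4]'
python3 -m pendant '[
0.185,-0.261,0,0,0,-0.098,0.4,
0.185,-0.261,0,0,0,-0.098,0.4,
0.185,-0.261,0,0,0,-0.098,0.4,
0.185,-0.261,0,0,0,-0.098,0.4,
0.185,-0.261,0,0,0,-0.098,0.4,
0.185,-0.261,0,0,0,-0.098,0.4,
0.185,-0.261,0.1,0,0,-0.098,0.4,
0.185,-0.261,0.186,0,0,-0.098,0.4,
0.185,-0.261,0.186,0,0,-0.098,0.4,
0.185,-0.261,0.186,0,0,-0.098,0.4]'
python3 -c "
from plan import *
B=offs(.573,-.002,32.6,.003)
S=offs(.4995,-.275,-14.1,.003)
print(B)
plan([[(*B,.027,32.6)],[(*B,.12,32.6),(*S,.12,-14.1)]])"
```

```text
clock: 11.28
eef_pos: [0.5201, -0.1505, 0.1202]
tool_rot: [0.991, 0.13, 0.0, 0.0]
ft_force: [-0.7, 0.2, 0.3]
grip_width: 0.0343
grasp_force: 0.0
clock: 12.12
eef_pos: [0.5742, -0.0027, 0.0269]
tool_rot: [0.96, 0.279, -0.001, -0.0]
ft_force: [-0.4, 0.1, -0.3]
grip_width: 0.0338
grasp_force: 0.0
(np.float64(0.5755273571910214), np.float64(-0.000383687644979411))
call 0
   0.005,-0.002,0,0,0.001,-0.001  rows>= 1
call 1
   0,-0.001,-0.186,0,0,0  rows>= 3
   -0.42,0.385,-0.187,0,0,0.259  rows>= 8
```

```bash
python3 -m pendant '[
0.005,-0.002,0,0,0,0,0.4,
0.005,-0.002,0,0,0,0,0,
0.005,-0.002,0,0,0,0,0,
0.005,-0.002,0,0,0,0,0,
0.005,-0.002,0,0,0,0,0,
0.005,-0.002,0,0,0,0,0,
0.005,-0.002,-0.1,0,0,0,0,
0.005,-0.002,-0.186,0,0,0,0,
0.005,-0.002,-0.186,0,0,0,0,
0.005,-0.002,-0.186,0,0,0,0]'
python3 -m pendant '[
-0.42,0.385,0,0,0,0.259,0,
-0.42,0.385,0,0,0,0.259,0,
-0.42,0.385,0,0,0,0.259,0,
-0.42,0.385,0,0,0,0.259,0,
-0.42,0.385,0,0,0,0.259,0,
-0.42,0.385,0,0,0,0.259,0,
-0.42,0.385,0,0,0,0.259,0,
-0.42,0.385,0,0,0,0.259,0,
-0.42,0.385,0,0,0,0.259,0,
-0.42,0.385,0,0,0,0.259,0]'
python3 -m pendant '[0,0,0,0,0,0,0,0,0,0,0,0,0,0,0,0,0,0,0,0,0,0,0,0,0,0,0,0,0,0,0,0,0,0,0,0,0,0,0,0,0,0,0,0,0,0,0,0,0,0,0,0,0,0,0,0,0,0,0,0,0,0,0,0,0,0,0,0,0,0]'
python3 -c "
from plan import *
snap('wrist','pics/w6.png',(140,150,460,450),1.5)
S=offs(.4995,-.275,-14.1,.003)
plan([[(*S,.12,-14.1),(*S,.08,-14.1)]])"
```

```text
clock: 12.95
eef_pos: [0.58, 0.0021, 0.1241]
tool_rot: [0.96, 0.281, 0.004, 0.001]
ft_force: [0.9, 0.3, -0.2]
grip_width: 0.0073
grasp_force: 58.8
clock: 13.78
eef_pos: [0.503, -0.2727, 0.1183]
tool_rot: [0.993, -0.122, -0.001, -0.001]
ft_force: [0.5, 0.3, -0.5]
grip_width: 0.0071
grasp_force: 58.9
clock: 14.62
eef_pos: [0.5038, -0.2734, 0.1198]
tool_rot: [0.993, -0.122, 0.0, -0.0]
ft_force: [-0.2, 0.2, 0.4]
grip_width: 0.0071
grasp_force: 58.9
call 0
   -0.002,0.005,0,0,0,0  rows>= 1
   -0.002,0.005,0.08,0,0,0  rows>= 1
```

View pics/w6.png

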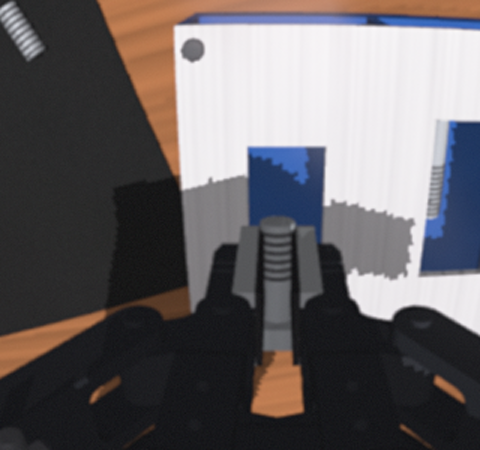

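Short bolt B is held (crop tip (277,222), head end (277,350)), with the medium bolt visible in its compartment at (437,190). Checking B's lengthwise centre numerically before lowering.

```bash
python3 -c "
from plan import *
w=toworld('pics/w6.npz',[(277/1.5+140,222/1.5+150),(277/1.5+140,350/1.5+150)],[.102,.107],True);print(w.round(4),np.linalg.norm(w[0]-w[1]),w.mean(0))"
python3 -m pendant '[
-0.002,0.004,0,0,0,0,0,
-0.002,0.004,0.079,0,0,0,0,
-0.002,0.004,0.079,0,0,0,0,
-0.002,0.004,0.079,0,0,0,0,
-0.002,0.004,0.079,0,0,0,0,
-0.002,0.004,0.079,0,0,0,0,
-0.002,0.004,0.079,0,0,0,0.4,
-0.002,0.004,0.079,0,0,0,0.4,
-0.002,0.004,0.079,0,0,0,0.4,
-0.002,0.004,0.079,0,0,0,0.4]'
python3 -c "
from blobs import *
blobs('t3')
snap('wrist','pics/w7.png',(200,150,500,450),1.0)
C=offs(.5725,-.080,-156,.003);print(C)
S=(.5,-.275)
plan([[(*S,.12,-14.1),(*C,.12,24)],[(*C,.027,24)]])"
```

```text
[[ 0.5184 -0.277   0.102 ]
 [ 0.4788 -0.2672  0.107 ]] 0.04108984982669818 [ 0.49858058 -0.27209071  0.1045    ]
clock: 15.5
eef_pos: [0.5025, -0.2751, 0.0808]
tool_rot: [0.993, -0.122, 0.0, 0.0]
ft_force: [0.1, 0.5, -0.2]
grip_width: 0.0339
grasp_force: 0.0
[ 0.6615 -0.072 ] len 0.081 yaw -20.0 area 170
[ 0.5861 -0.1767] len 0.027 yaw -162.0 area 45
[ 0.5725 -0.0816] len 0.039 yaw -149.0 area 85
(np.float64(0.5697593636270722), np.float64(-0.0812202099292274))
call 0
   -0.005,0.001,-0.079,0,0,0.001  rows>= 1
   0.037,-0.409,-0.079,0,0,-0.211  rows>= 6
call 1
   0,0,0.186,0,0,0  rows>= 3
```

```bash
python3 -m pendant '[
0,0,-0.079,0,0,0,0.4,
0,0,-0.079,0,0,0,0.4,
0.037,-0.409,-0.079,0,0,-0.211,0.4,
0.037,-0.409,-0.079,0,0,-0.211,0.4,
0.037,-0.409,-0.079,0,0,-0.211,0.4,
0.037,-0.409,-0.079,0,0,-0.211,0.4,
0.037,-0.409,-0.079,0,0,-0.211,0.4,
0.037,-0.409,-0.079,0,0,-0.211,0.4,
0.037,-0.409,-0.079,0,0,-0.211,0.4,
0.037,-0.409,-0.079,0,0,-0.211,0.4]'
python3 -c "
from plan import *
C=offs(.5725,-.080,-156,.003)
S=offs(.4995,-.275,-14.1,-.003)
snap('wrist','pics/w8.png')
plan([[(*C,.12,24),(*C,.027,24)],[(*C,.12,24)],[(*S,.12,-14.1)]])"
```

```text
clock: 16.43
eef_pos: [0.57, -0.0808, 0.12]
tool_rot: [0.978, 0.208, 0.0, 0.0]
ft_force: [0.1, -0.6, -0.0]
grip_width: 0.0344
grasp_force: 0.0
call 0
   0,-0.001,0,0,0,-0.001  rows>= 1
   0,-0.001,0.186,0,0,-0.001  rows>= 3
call 1
   0,0,-0.186,0,0,0  rows>= 3
call 2
   -0.291,0.293,0,0,0,0.212  rows>= 6
```

```bash
python3 -m pendant '[
0,0,0.1,0,0,0,0.4,
0,0,0.186,0,0,0,0.4,
0,0,0.186,0,0,0,0.4,
0,0,0.186,0,0,0,0.4,
0,0,0.186,0,0,0,0.4,
0,0,0.186,0,0,0,0,
0,0,0.186,0,0,0,0,
0,0,0.186,0,0,0,0,
0,0,0.186,0,0,0,0,
0,0,0.186,0,0,0,0]'
python3 -m pendant '[
0,0,-0.1,0,0,0,0,
0,0,-0.186,0,0,0,0,
0,0,-0.186,0,0,0,0,
-0.291,0.293,-0.186,0,0,0.212,0,
-0.291,0.293,-0.186,0,0,0.212,0,
-0.291,0.293,-0.186,0,0,0.212,0,
-0.291,0.293,-0.186,0,0,0.212,0,
-0.291,0.293,-0.186,0,0,0.212,0,
-0.291,0.293,-0.186,0,0,0.212,0,
-0.291,0.293,-0.186,0,0,0.212,0]'
python3 -m pendant '[0,0,0,0,0,0,0,0,0,0,0,0,0,0,0,0,0,0,0,0,0,0,0,0,0,0,0,0,0,0,0,0,0,0,0,0,0,0,0,0,0,0,0,0,0,0,0,0,0,0,0,0,0,0,0,0,0,0,0,0,0,0,0,0,0,0,0,0,0,0]'
python3 -c "
from plan import *
S=offs(.4995,-.275,-14.1,-.003)
plan([[(*S,.12,-14.1),(*S,.08,-14.1)]])"
```

```text
clock: 17.32
eef_pos: [0.5702, -0.0818, 0.0276]
tool_rot: [0.978, 0.207, 0.0, 0.001]
ft_force: [-2.0, -2.1, 4.9]
grip_width: 0.0077
grasp_force: 60.6
clock: 18.15
eef_pos: [0.4952, -0.2762, 0.1194]
tool_rot: [0.992, -0.126, -0.0, -0.0]
ft_force: [0.2, 0.5, -0.4]
grip_width: 0.0072
grasp_force: 58.9
clock: 18.98
eef_pos: [0.4965, -0.274, 0.1198]
tool_rot: [0.992, -0.123, -0.0, -0.0]
ft_force: [0.2, 0.3, 0.1]
grip_width: 0.0073
grasp_force: 58.9
call 0
   0,0,0,0,0,0  rows>= 0
   0,0,0.08,0,0,0  rows>= 1
```

```bash
python3 -m pendant '[
0,0,0.079,0,0,0,0,
0,0,0.079,0,0,0,0,
0,0,0.079,0,0,0,0,
0,0,0.079,0,0,0,0,
0,0,0.079,0,0,0,0,
0,0,0.079,0,0,0,0.4,
0,0,0.079,0,0,0,0.4,
0,0,0.079,0,0,0,0.4,
0,0,0.079,0,0,0,0.4,
0,0,0,0,0,0,0.4]'
python3 -c "
from blobs import *
blobs('t4')
snap('wrist','pics/w9.png',(140,150,560,450),1.8)
A=(.6618,-.0705);S=(.497,-.274)
plan([[(*S,.12,-14.1),(*A,.12,-20.6)],[(*A,.027,-20.6)]])"
```

```text
clock: 19.82
eef_pos: [0.4916, -0.2714, 0.113]
tool_rot: [0.992, -0.123, -0.007, -0.003]
ft_force: [-0.8, -0.3, -0.1]
grip_width: 0.0342
grasp_force: 0.0
[ 0.6615 -0.072 ] len 0.081 yaw -20.0 area 172
[ 0.5861 -0.1767] len 0.027 yaw -162.0 area 45
call 0
   -0.006,-0.002,0.01,0.001,-0.003,0  rows>= 1
   0.214,-0.478,0.011,0.001,-0.003,0.036  rows>= 7
call 1
   0,0.001,0.186,0,0,0  rows>= 3
```

View pics/w9.png

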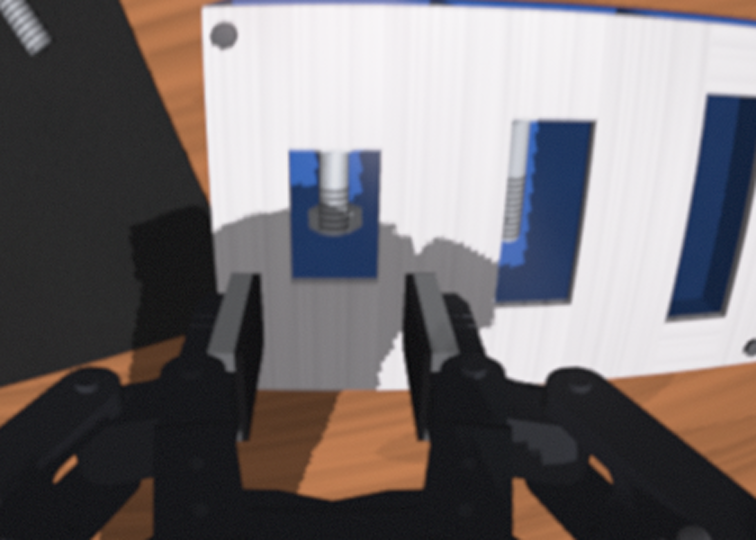

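Both short bolts lie below the plate in the short compartment (335,190), and the medium is in its own (515,180). Next is long bolt A.

```bash
python3 -m pendant '[
0.221,-0.475,0,0,0,0.036,0.4,
0.221,-0.475,0,0,0,0.036,0.4,
0.221,-0.475,0,0,0,0.036,0.4,
0.221,-0.475,0,0,0,0.036,0.4,
0.221,-0.475,0,0,0,0.036,0.4,
0.221,-0.475,0,0,0,0.036,0.4,
0.221,-0.475,0,0,0,0.036,0.4,
0.221,-0.475,0,0,0,0.036,0.4,
0.221,-0.475,0,0,0,0.036,0.4,
0.221,-0.475,0,0,0,0.036,0.4]'
python3 -c "
from plan import *
A=(.6618,-.0695);L=(.468,-.405)
snap('wrist','pics/w10.png')
plan([[(*A,.12,-20.6),(*A,.027,-20.6)],[(*A,.12,-20.6)],[(*L,.12,-14.1)]])"
```

```text
clock: 20.75
eef_pos: [0.6269, -0.1769, 0.1198]
tool_rot: [0.99, -0.143, 0.002, -0.016]
ft_force: [-0.5, 1.3, 0.3]
grip_width: 0.0343
grasp_force: 0.0
call 0
   0.006,-0.225,0.007,-0.01,0.001,0.023  rows>= 3
   0.006,-0.219,0.193,-0.01,0.001,0.023  rows>= 4
call 1
   0,-0.001,-0.186,0,0,0  rows>= 3
call 2
   -0.126,0.765,-0.001,0,0,-0.036  rows>= 10
```

```bash
python3 -m pendant '[0,0,0,0,0,0,0.4,0,0,0,0,0,0,0.4,0,0,0,0,0,0,0.4,0,0,0,0,0,0,0.4,0,0,0,0,0,0,0.4,0,0,0,0,0,0,0.4,0,0,0,0,0,0,0.4,0,0,0,0,0,0,0.4,0,0,0,0,0,0,0.4,0,0,0,0,0,0,0.4]'
python3 -c "
from plan import *
o=bot.get_obs();print(o['joint_pos'].round(3),o['joint_vel'].round(2))
A=(.6618,-.0695);L=(.468,-.405)
plan([[(*A,.12,-20.6),(*A,.027,-20.6)],[(*A,.12,-20.6)],[(*L,.12,-14.1)]])"
```

```text
clock: 21.63
eef_pos: [0.6269, -0.1766, 0.1198]
tool_rot: [0.99, -0.143, 0.002, -0.016]
ft_force: [0.3, -0.3, -0.5]
grip_width: 0.0344
grasp_force: 0.0
[-0.288  0.621  0.228  1.179  0.032  3.141] [ 0.  0.  0. -0.  0.  0.]
call 0
   0.006,-0.225,0.007,-0.01,0.001,0.023  rows>= 3
   0.006,-0.219,0.193,-0.01,0.001,0.023  rows>= 4
call 1
   0.001,0,-0.186,0,0,0  rows>= 3
call 2
   -0.127,0.764,-0.001,0,0,-0.036  rows>= 10
```

Joint 6 is at its limit, so bolt A must be taken with the tool turned the other way (yaw 159°).

```bash
python3 -c "
from plan import *
A=(.6618,-.0695)
plan([[(*A,.12,down(44))],[(*A,.12,down(104))],[(*A,.12,down(159.4))],[(*A,.027,down(159.4))]])"
```

```text
call 0
   0.006,-0.225,0.007,-0.009,-0.005,-0.336  rows>= 9
call 1
   0,0,0,0,0,-0.333  rows>= 9
call 2
   0,0,0,0,0,-0.308  rows>= 8
call 3
   0,0,0.186,0,0,0  rows>= 3
```

```bash
python3 -m pendant '[
0.006,-0.225,0.007,-0.009,-0.005,-0.336,0.4,
0.006,-0.225,0.007,-0.009,-0.005,-0.336,0.4,
0.006,-0.225,0.007,-0.009,-0.005,-0.336,0.4,
0.006,-0.225,0.007,-0.009,-0.005,-0.336,0.4,
0.006,-0.225,0.007,-0.009,-0.005,-0.336,0.4,
0.006,-0.225,0.007,-0.009,-0.005,-0.336,0.4,
0.006,-0.225,0.007,-0.009,-0.005,-0.336,0.4,
0.006,-0.225,0.007,-0.009,-0.005,-0.336,0.4,
0.006,-0.225,0.007,-0.009,-0.005,-0.336,0.4,
0.006,-0.225,0.007,-0.009,-0.005,-0.336,0.4]'
python3 -m pendant '[0,0,0,0,0,-0.333,0.4,0,0,0,0,0,-0.333,0.4,0,0,0,0,0,-0.333,0.4,0,0,0,0,0,-0.333,0.4,0,0,0,0,0,-0.333,0.4,0,0,0,0,0,-0.333,0.4,0,0,0,0,0,-0.333,0.4,0,0,0,0,0,-0.333,0.4,0,0,0,0,0,-0.333,0.4,0,0,0,0,0,-0.333,0.4]'
python3 -m pendant '[0,0,0,0,0,-0.308,0.4,0,0,0,0,0,-0.308,0.4,0,0,0,0,0,-0.308,0.4,0,0,0,0,0,-0.308,0.4,0,0,0,0,0,-0.308,0.4,0,0,0,0,0,-0.308,0.4,0,0,0,0,0,-0.308,0.4,0,0,0,0,0,-0.308,0.4,0,0,0,0,0,-0.308,0.4,0,0,0,0,0,-0.308,0.4]'
python3 -c "
from plan import *
A=(.6618,-.0695);L=(.468,-.405)
plan([[(*A,.12,down(159.4)),(*A,.027,down(159.4))],[(*A,.12,159.4)],[(*L,.12,down(165.9))]])"
```

```text
clock: 22.47
eef_pos: [0.6617, -0.0693, 0.1199]
tool_rot: [0.927, 0.375, 0.0, -0.001]
ft_force: [0.0, 0.2, -0.3]
grip_width: 0.0342
grasp_force: 0.0
clock: 23.3
eef_pos: [0.6617, -0.0696, 0.1199]
tool_rot: [0.616, 0.787, 0.0, -0.0]
ft_force: [-0.0, -0.1, 0.0]
grip_width: 0.0343
grasp_force: 0.0
clock: 24.13
eef_pos: [0.6617, -0.0696, 0.1199]
tool_rot: [0.181, 0.984, 0.001, -0.0]
ft_force: [0.3, -0.8, -0.6]
grip_width: 0.0345
grasp_force: 0.0
call 0
   0,0,0,0,0,-0.001  rows>= 1
   0,0,0.186,0,0,-0.001  rows>= 3
call 1
   0,0,-0.186,0,0,0  rows>= 3
call 2
   0.126,-0.764,-0.001,0,0,-0.036  rows>= 10
```

```bash
python3 -m pendant '[
0,0,0.1,0,0,0,0.4,
0,0,0.186,0,0,0,0.4,
0,0,0.186,0,0,0,0.4,
0,0,0.186,0,0,0,0.4,
0,0,0.186,0,0,0,0.4,
0,0,0.186,0,0,0,0,
0,0,0.186,0,0,0,0,
0,0,0.186,0,0,0,0,
0,0,0.186,0,0,0,0,
0,0,0.186,0,0,0,0]'
python3 -m pendant '[
0,0,-0.1,0,0,0,0,
0,0,-0.186,0,0,0,0,
0,0,-0.186,0,0,0,0,
0.04,-0.25,-0.186,0,0,0,0,
0.04,-0.25,-0.186,0,0,0,0,
0.04,-0.25,-0.186,0,0,0,0,
0.04,-0.25,-0.186,0,0,0,0,
0.04,-0.25,-0.186,0,0,0,0,
0.04,-0.25,-0.186,0,0,0,0,
0.04,-0.25,-0.186,0,0,0,0]'
python3 -m pendant '[
0.086,-0.514,0,0,0,-0.036,0,
0.086,-0.514,0,0,0,-0.036,0,
0.086,-0.514,0,0,0,-0.036,0,
0.086,-0.514,0,0,0,-0.036,0,
0.086,-0.514,0,0,0,-0.036,0,
0.086,-0.514,0,0,0,-0.036,0,
0.086,-0.514,0,0,0,-0.036,0,
0.086,-0.514,0,0,0,-0.036,0,
0.086,-0.514,0,0,0,-0.036,0,
0.086,-0.514,0,0,0,-0.036,0]'
python3 -c "
from plan import *
snap('wrist','pics/w11.png',(140,150,560,450),1.5)
L=(.468,-.405)
plan([[(*L,.12,down(165.9)),(*L,.08,down(165.9))]])"
```

```text
clock: 24.97
eef_pos: [0.662, -0.0697, 0.0276]
tool_rot: [0.179, 0.984, 0.001, 0.0]
ft_force: [0.0, -0.7, 4.6]
grip_width: 0.0072
grasp_force: 60.2
clock: 25.8
eef_pos: [0.5995, -0.1785, 0.1195]
tool_rot: [0.178, 0.984, 0.001, -0.0]
ft_force: [-0.0, -0.0, 0.1]
grip_width: 0.0073
grasp_force: 58.8
clock: 26.63
eef_pos: [0.4696, -0.4033, 0.1192]
tool_rot: [0.122, 0.993, 0.001, -0.0]
ft_force: [0.3, 1.2, -0.8]
grip_width: 0.0073
grasp_force: 58.9
call 0
   0.002,-0.005,-0.001,0.001,0,0.001  rows>= 1
   0.002,-0.005,0.079,0.001,0,0.001  rows>= 1
```

View pics/w11.png

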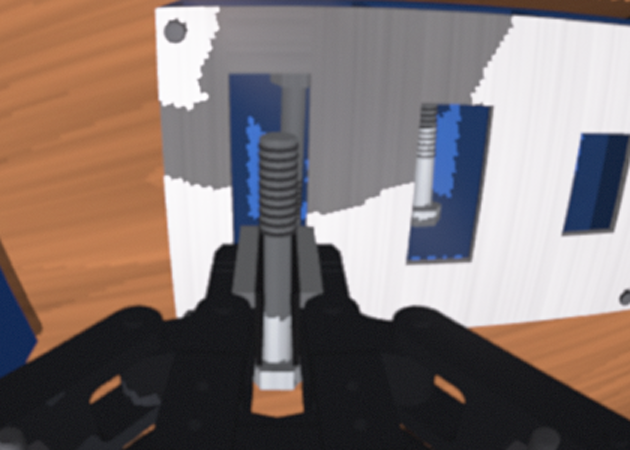

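Bolt A is held, tip (280,140) and head end (277,388), with the earlier long bolt visible beneath. Check its lengthwise centre.

```bash
python3 -c "
from plan import *
w=toworld('pics/w11.npz',[(280/1.5+140,140/1.5+150),(277/1.5+140,388/1.5+150)],[.100,.106],True);print(w.round(4),np.linalg.norm(w[0]-w[1]),w.mean(0))"
python3 -m pendant '[
0,0,0,0,0,0,0,
0,0,0.01,0,0,0,0,
0,0,0.01,0,0,0,0,
0,0,0.01,0,0,0,0,
0,0,0.01,0,0,0,0,
0,0,0.01,0,0,0,0,
0,0,0.01,0,0,0,0,
0,0,0.01,0,0,0,0,
0,0,0.01,0,0,0,0,
0,0,0.01,0,0,0,0]'
python3 -c "
from plan import *
L=(.468,-.405)
plan([[(*L,.08,down(165.9))]])"
```

```text
[[ 0.4355 -0.3939  0.1   ]
 [ 0.5131 -0.414   0.106 ]] 0.08036217211394531 [ 0.47433291 -0.40393612  0.103     ]
clock: 27.52
eef_pos: [0.4682, -0.4051, 0.1146]
tool_rot: [0.123, 0.992, 0.001, -0.0]
ft_force: [-0.2, 0.3, 0.1]
grip_width: 0.0072
grasp_force: 58.9
call 0
   0,0,0.069,0,0,0  rows>= 1
```

```bash
python3 -m pendant '[
0.004,0,0.068,0,0,0,0,
0.004,0,0.068,0,0,0,0,
0.004,0,0.068,0,0,0,0,
0.004,0,0.068,0,0,0,0,
0.004,0,0.068,0,0,0,0,
0.004,0,0.068,0,0,0,0.4,
0.004,0,0.068,0,0,0,0.4,
0.004,0,0.068,0,0,0,0.4,
0.004,0,0,0,0,0,0.4,
0.004,0,0,0,0,0,0.4]'
python3 -c "
from blobs import *
blobs('t5')
snap('wrist','pics/w12.png')
L=(.466,-.405);T=(.587,-.1765)
plan([[(*L,.12,down(165.9)),(*T,.12,down(199))],[(*T,.027,down(199))]])"
```

```text
clock: 28.35
eef_pos: [0.4686, -0.4064, 0.1199]
tool_rot: [0.123, 0.992, -0.002, 0.003]
ft_force: [0.5, -0.8, 2.3]
grip_width: 0.034
grasp_force: 0.0
[ 0.5861 -0.1767] len 0.027 yaw -162.0 area 45
call 0
   0.003,0,-0.006,0,0.001,0  rows>= 1
   -0.12,0.503,-0.006,-0.001,0.001,-0.184  rows>= 7
call 1
   0.001,0,0.186,0,0,0  rows>= 3
```

```bash
python3 -m pendant '[
-0.12,0.503,0,0,0,-0.184,0.4,
-0.12,0.503,0,0,0,-0.184,0.4,
-0.12,0.503,0,0,0,-0.184,0.4,
-0.12,0.503,0,0,0,-0.184,0.4,
-0.12,0.503,0,0,0,-0.184,0.4,
-0.12,0.503,0,0,0,-0.184,0.4,
-0.12,0.503,0,0,0,-0.184,0.4,
-0.12,0.503,0,0,0,-0.184,0.4,
-0.12,0.503,0,0,0,-0.184,0.4,
-0.12,0.503,0,0,0,-0.184,0.4]'
python3 -c "
from blobs import *
d0=np.load('pics/top0.npz')['pix'].astype(int)
snap('top','pics/t6.png');d=np.load('pics/t6.npz')['pix'].astype(int)
df=np.abs(d-d0).sum(2)[250:340,405:525]
ys,xs=np.where(df>90); print('diff px on sorter:',len(xs)); 
w=toworld('pics/top0.npz',[(x+405,y+250) for x,y in zip(xs,ys)],.052) if len(xs) else []
a=np.radians(-14.1)
if len(w):
  l=(w[:,:2]-[.484,-.340])@np.array([[np.cos(a),-np.sin(a)],[np.sin(a),np.cos(a)]]); h,_,_=np.histogram2d(l[:,0],l[:,1],bins=[[-.07,-.05,-.03,-.01,.01,.03,.05,.07],[-.11,-.09,-.08,-.055,-.04,-.015,.015,.04,.053,.081,.11]]);print(h.astype(int))
print('parts',toworld('pics/top0.npz',[(350/2.926+59.6,105/2.926+184.6),(389/2.926+59.6,64/2.926+184.6),(412/2.926+59.6,106/2.926+184.6),(428/2.926+59.6,149/2.926+184.6)],.018).round(4))
T=(.587,-.1765)
plan([[(*T,.12,down(199)),(*T,.027,down(199))],[(*T,.13,down(199))]])"
```

```text
clock: 29.28
eef_pos: [0.585, -0.1763, 0.1143]
tool_rot: [-0.164, 0.986, 0.001, -0.001]
ft_force: [0.4, -0.3, 0.4]
grip_width: 0.0341
grasp_force: 0.0
diff px on sorter: 2980
[[  0   0   0   0   0   1  50   9  20  49]
 [  0   0   0   0   0   1  48   0   0  20]
 [  0   0   0   0   0  17  70   0  81  21]
 [  0   0   0   0   0  29  61  18 119  42]
 [  0   0   0   0   0  22  38  42  73  30]
 [  0   0   0   0   0   0  17  57  87  23]
 [  0   0   0   0   0   0  17  48  88  53]]
parts [[0.6425 0.2761 0.018 ]
 [0.6735 0.2474 0.018 ]
 [0.6416 0.2297 0.018 ]
 [0.6091 0.2172 0.018 ]]
call 0
   -0.004,-0.001,-0.011,0,0,-0.001  rows>= 1
   -0.004,-0.001,0.175,0,0,-0.001  rows>= 3
call 1
   0,0,-0.206,0,0,0  rows>= 3
```

```bash
python3 -m pendant '[
-0.004,0,0,0,0,0,0.4,
-0.004,0,0.1,0,0,0,0.4,
-0.004,0,0.175,0,0,0,0.4,
-0.004,0,0.175,0,0,0,0.4,
-0.004,0,0.175,0,0,0,0.4,
-0.004,0,0.175,0,0,0,0.4,
-0.004,0,0.175,0,0,0,0,
-0.004,0,0.175,0,0,0,0,
-0.004,0,0.175,0,0,0,0,
-0.004,0,0.175,0,0,0,0]'
python3 -c "
from plan import *
T=(.587,-.1765);P=(.626,.262)
plan([[(*T,.13,down(199)),(.605,-.02,.13,down(235))],[(*P,.13,down(270))],[(*P,.045,down(270))]])"
```

```text
clock: 30.17
eef_pos: [0.5877, -0.1748, 0.0277]
tool_rot: [-0.165, 0.986, 0.0, 0.0]
ft_force: [0.3, -1.4, 0.4]
grip_width: 0.0073
grasp_force: 58.8
call 0
   0.002,-0.003,-0.205,0,0,0  rows>= 3
   -0.133,0.282,-0.204,0,0,-0.2  rows>= 6
call 1
   -0.486,0.289,0,0,0,-0.195  rows>= 7
call 2
   0,0,0.17,0,0,0  rows>= 3
```

```bash
python3 -m pendant '[
0,0,-0.1,0,0,0,0,
0,0,-0.205,0,0,0,0,
0,0,-0.205,0,0,0,0,
-0.133,0.282,-0.205,0,0,-0.2,0,
-0.133,0.282,-0.205,0,0,-0.2,0,
-0.133,0.282,-0.205,0,0,-0.2,0,
-0.133,0.282,-0.205,0,0,-0.2,0,
-0.133,0.282,-0.205,0,0,-0.2,0,
-0.133,0.282,-0.205,0,0,-0.2,0,
-0.133,0.282,-0.205,0,0,-0.2,0]'
python3 -m pendant '[
-0.486,0.289,0,0,0,-0.195,0,
-0.486,0.289,0,0,0,-0.195,0,
-0.486,0.289,0,0,0,-0.195,0,
-0.486,0.289,0,0,0,-0.195,0,
-0.486,0.289,0,0,0,-0.195,0,
-0.486,0.289,0,0,0,-0.195,0,
-0.486,0.289,0,0,0,-0.195,0,
-0.486,0.289,0,0,0,-0.195,0,
-0.486,0.289,0,0,0,-0.195,0,
-0.486,0.289,0,0,0,-0.195,0]'
python3 -c "
from plan import *
P=(.626,.262)
o=bot.get_obs();print(o['joint_pos'])
snap('wrist','pics/w13.png')
a=cv2.imread('pics/w12.png')[150:450,60:460];b=cv2.imread('pics/w13.png')[60:360,120:520]
cv2.imwrite('pics/m1.png',cv2.resize(np.hstack([a,b]),(800,300)))
plan([[(*P,.13,down(270)),(*P,.045,down(270))]])"
```

```text
clock: 31.0
eef_pos: [0.6046, -0.0192, 0.1299]
tool_rot: [-0.461, 0.887, 0.001, -0.0]
ft_force: [-0.1, 0.0, -0.3]
grip_width: 0.0073
grasp_force: 58.9
clock: 31.83
eef_pos: [0.6259, 0.2608, 0.1299]
tool_rot: [-0.707, 0.708, 0.0, -0.0]
ft_force: [0.1, 0.6, -0.3]
grip_width: 0.0072
grasp_force: 59.0
[ 3.94515739e-01  6.67164251e-01  3.39294415e-01  1.24385727e+00
  6.37254725e-04 -1.17491694e+00]
call 0
   -0.004,0,0,0,0,-0.001  rows>= 1
   -0.004,0,0.17,0,0,-0.001  rows>= 3
```

View pics/m1.png

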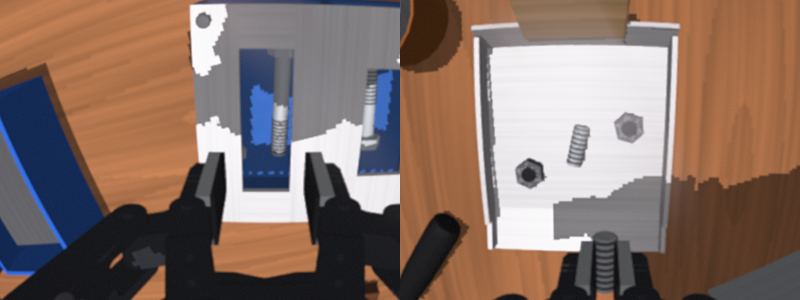

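Left: the long slot shows bolts below the plate, none on top of it. Right: the pan holds nuts at (530,173) and (628,127) and a stub at (578,145), and the held stub is over free floor at (604,245). Lower and release the stub, then verify the long compartment numerically.

```bash
python3 -m pendant '[
-0.004,0,0.1,0,0,0,0,
-0.004,0,0.17,0,0,0,0,
-0.004,0,0.17,0,0,0,0,
-0.004,0,0.17,0,0,0,0,
-0.004,0,0.17,0,0,0,0,
-0.004,0,0.17,0,0,0,0.25,
-0.004,0,0.17,0,0,0,0.25,
-0.004,0,0.17,0,0,0,0.25,
-0.004,0,0.05,0,0,0,0.25,
-0.004,0,0,0,0,0,0.25]'
python3 -c "
from blobs import *
blobs('t7')
d0=np.load('pics/top0.npz')['pix'].astype(int); d=np.load('pics/t7.npz')['pix'].astype(int)
print('objects moved?',{k:int((np.abs(d-d0).sum(2)[b:c,a:e]>60).sum()) for k,(a,b,e,c) in dict(sq=(460,135,510,220),span=(360,145,428,172),block=(275,125,325,172)).items()})
g=d.sum(2)//3; g0=d0.sum(2)//3
print(g[280:324,482:508:2]); print((g-g0)[280:324:2,482:508:2])"
```

```text
clock: 32.72
eef_pos: [0.6232, 0.2633, 0.1263]
tool_rot: [0.708, -0.706, -0.002, 0.003]
ft_force: [1.7, 0.2, 0.8]
grip_width: 0.0211
grasp_force: 0.0
objects moved? {'sq': 0, 'span': 0, 'block': 0}
[[193 193 191 192 195 184 137 156 184 192 191 190 191]
 [194 193 191 193 194 180  68  85 136 156 184 191 191]
 [193 194 191 194 194 172  68  66  67  84 135 155 183]
 [194 193 191 195 194 167  67  67  68  67  66  85 164]
 [194 193 191 194 194 165  68  68  68  70  70  66 160]
 [195 194 192 195 193 155  68  67  67  79  79  84 173]
 [194 193 193 195 192 142  94  67  68  80  83  92 186]
 [194 193 194 196 192 130 105  86  69  78  85 100 191]
 [194 193 194 196 192 114 107  81  67  69  84 102 190]
 [194 193 195 196 188 107 105  68  68  67  85 121 190]
 [194 192 195 195 185 105 106  84  69  68  87 134 190]
 [194 192 195 195 179 106 106  79  68  71  91 143 190]
 [194 193 195 195 175 104 104  69  67  73  93 154 190]
 [194 193 196 195 173 105 105  69  68  75  94 162 190]
 [194 193 195 195 162 105 106  68  68  80  94 173 190]
 [193 194 195 194 156 105  99  67  68  82  94 187 190]
 [193 194 195 193 138 
[... 1743 characters left out ...]
-5 -6 -3 -3 -1 -3 17  3 -5]
 [-5 -4 -5 -6 -3 -5 -4 -2 -3  3 23 -2 -5]
 [-5 -5 -5 -4 -5 -4 -4 -3 -3  9 24 -5 -5]
 [-4 -5 -5 -5 -3 -2 -2 -1 -2 15 18 -4 -4]
 [-5 -4 -6 -4 -4 -4 -3 -2  4 21  5 -5 -5]
 [-5 -5 -5 -6 -4 -3 -2 -1  5 27 -2 -4 -5]
 [-5 -4 -5 -4 -4 -3 -3 -2 12 27 -4 -4 -5]
 [-4 -4 -6 -4 -3 -3 -2 -1 19 22 -5 -4 -5]
 [-4 -4 -5 -5 -4 -5 -3  2 23 10 -5 -5 -5]
 [-4 -6 -5 -2 -4 -2 -1 -4 12 -3 -5 -5 -5]
 [-4 -5 -5 -5 -4 -3 -5  1 12 -5 -5 -4 -5]
 [-5 -5 -4 -3 -4 -5 -2  7  5 -5 -5 -5 -5]
 [-4 -5  1 -4 -4 -3  0  3  5 -4 -5 -5 -6]
 [-5 -3  5 -4 -1 -2 -7 13  0 -5 -5 -4 -4]
 [-6 -4 -4 -4 -1 -2  8 11 -5 -5 -5 -5 -3]
 [-5 -4 -5 -5 -5 -5 -2  3 -5 -4 -5 -5 -5]
 [-4 -4 -5 -5 -5 -6 -4 -5 -5 -5 -5 -5 -6]]
```

Both long bolts are in the compartment (the second lies along its -y side with the head at the +x end), the mat is clear, and the bystanders are unmoved. Next, plan the pan grasp.

```bash
cat > pan.py <<'E'
from plan import *
s,c=np.sin(np.radians(25)),np.cos(np.radians(25))
REL=R.from_matrix(np.array([[0,c,s],[1,0,0],[0,s,-c]])) # tool axes in pan: x=y_p, y=c x+s z, z=s x-c z
GRIP=np.array([-.077,0,.048])-.006*np.array([s,0,-c])    # TCP in pan
HOOK=np.array([.05,0,.010])
def tool(hook,yaw,pitch,back=0):
    P=R.from_euler('z',yaw,degrees=True)*R.from_euler('y',pitch,degrees=True); r=P*REL
    p=np.array(hook)+P.apply(GRIP-HOOK)-back*r.as_matrix()[:,2]
    return (*p,r)
def hook_of():
    o=bot.get_obs(); P=R.from_quat(o["tool_rot"])*REL.inv(); e=P.as_euler('ZYX',degrees=True)
    return (np.array(o["eef_pos"])+P.apply(HOOK-GRIP)).round(4),e.round(2)
ORG=np.array([.6423,.2255,0]);YAW=88.9
H0=ORG+R.from_euler('z',YAW,degrees=True).apply(HOOK)
E
python3 -c "
from pan import *
print(H0,tool(H0,YAW,0)[:3])
plan([[(.626,.2,.2,down(215))],[tool(H0,YAW,0,.09)],[tool(H0,YAW,0)]])"
```

```text
[0.64325987 0.27549079 0.01      ] (np.float64(0.640773117796803), np.float64(0.14597894789672605), np.float64(0.0534378467222199))
call 0
   0.131,0.005,-0.121,-0.002,0.003,0.306  rows>= 8
call 1
   0.083,-0.167,0.129,-0.134,-0.043,0.198  rows>= 7
call 2
   0,0,0.181,0,0,0  rows>= 3
```

```bash
python3 -m pendant '[
0,0,-0.12,0,0,0,0.25,
0.131,0.005,-0.14,0,0,0.306,0.55,
0.131,0.005,-0.14,0,0,0.306,0.55,
0.131,0.005,-0.14,0,0,0.306,0.55,
0.131,0.005,-0.14,0,0,0.306,0.55,
0.131,0.005,-0.14,0,0,0.306,0.55,
0.131,0.005,-0.14,0,0,0.306,0.55,
0.131,0.005,-0.14,0,0,0.306,0.55,
0.131,0.005,-0.14,0,0,0.306,0.55,
0.131,0.005,-0.14,0,0,0.306,0.55]'
python3 -m pendant '[
0.083,-0.167,0.129,-0.134,-0.043,0.198,0.55,
0.083,-0.167,0.129,-0.134,-0.043,0.198,0.55,
0.083,-0.167,0.129,-0.134,-0.043,0.198,0.55,
0.083,-0.167,0.129,-0.134,-0.043,0.198,0.55,
0.083,-0.167,0.129,-0.134,-0.043,0.198,0.55,
0.083,-0.167,0.129,-0.134,-0.043,0.198,0.55,
0.083,-0.167,0.129,-0.134,-0.043,0.198,0.55,
0.083,-0.167,0.129,-0.134,-0.043,0.198,0.55,
0.083,-0.167,0.129,-0.134,-0.043,0.198,0.55,
0.083,-0.167,0.129,-0.134,-0.043,0.198,0.55]'
python3 -c "
from pan import *
o=bot.get_obs();print(o['joint_pos'].round(2))
snap('wrist','pics/w14.png');snap('top','pics/t8.png')
plan([[tool(H0,YAW,0,.06),tool(H0,YAW,0)]])"
```

```text
clock: 33.6
eef_pos: [0.6236, 0.1988, 0.1995]
tool_rot: [-0.3, 0.954, 0.001, 0.001]
ft_force: [-0.6, 0.5, 0.8]
grip_width: 0.0467
grasp_force: 0.0
clock: 34.43
eef_pos: [0.6377, 0.1076, 0.1348]
tool_rot: [0.008, 0.976, 0.216, 0.002]
ft_force: [-0.0, 0.3, 0.8]
grip_width: 0.047
grasp_force: 0.0
[-0.02  0.6   0.16  1.13  0.44  0.  ]
call 0
   -0.005,0.001,0.059,0,0,0  rows>= 1
   -0.005,0.001,0.179,0,0,0  rows>= 3
```

```bash
python3 -m pendant '[
-0.005,0.001,0.05,0,0,0,0.55,
-0.005,0.001,0.1,0,0,0,0.55,
-0.005,0.001,0.14,0,0,0,0.55,
-0.005,0.001,0.179,0,0,0,0.55,
-0.005,0.001,0.179,0,0,0,0.55,
-0.005,0.001,0.179,0,0,0,0.55,
-0.005,0.001,0.179,0,0,0,0.35,
-0.005,0.001,0.179,0,0,0,0.2,
-0.005,0.001,0.179,0,0,0,0.12,
-0.005,0.001,0.179,0,0,0,0]'
python3 -m pendant '[0,0,0,0,0,0,0,0,0,0,0,0,0,0,0,0,0,0,0,0,0,0,0,0,0,0,0,0,0,0,0,0,0,0,0,0,0,0,0,0,0,0,0,0,0,0,0,0,0,0,0,0,0,0,0,0,0,0,0,0,0,0,0,0,0,0,0,0,0,0]'
python3 -c "
from pan import *
print(hook_of(),H0)"
```

```text
clock: 35.37
eef_pos: [0.6417, 0.1447, 0.0551]
tool_rot: [0.01, 0.976, 0.217, 0.003]
ft_force: [-1.1, 0.4, 4.1]
grip_width: 0.0091
grasp_force: 59.1
clock: 36.2
eef_pos: [0.6416, 0.1447, 0.055]
tool_rot: [0.01, 0.976, 0.217, 0.003]
ft_force: [-0.8, -1.2, 5.8]
grip_width: 0.0094
grasp_force: 59.4
(array([0.6444, 0.2742, 0.0117]), array([ 8.88e+01, -5.00e-02, -5.00e-02])) [0.64325987 0.27549079 0.01      ]
```

```bash
sed -i 's/-.006\*np/-.0079*np/' pan.py; python3 -c "
from pan import *
h,e=hook_of();print(h,e)
B=np.array([.4485,.312]);u=np.array([np.cos(np.radians(113)),np.sin(np.radians(113))])
pre=np.r_[B-.004*u,.125]
h=np.r_[h[:2],.125]
mid=(h+pre)/2; q1=(h+mid)/2
plan([[tool(h,88.8,0)],[tool(mid,101,0)],[tool(pre,113,0)]])"
```

```text
[0.6444 0.275  0.01  ] [ 8.88e+01 -5.00e-02 -5.00e-02]
call 0
   0,0.098,-0.209,0,0,0  rows>= 3
call 1
   0.14,0.031,0.015,0,0.029,-0.061  rows>= 2
call 2
   0.13,0.069,0.032,0,0.028,-0.061  rows>= 2
```

```bash
python3 -m pendant '[
0,0.005,-0.011,0,0,0,0,
0,0.016,-0.034,0,0,0,0,
0,0.027,-0.058,0,0,0,0,
0,0.038,-0.081,0,0,0,0,
0,0.05,-0.107,0,0,0,0,
0,0.062,-0.132,0,0,0,0,
0,0.074,-0.158,0,0,0,0,
0,0.086,-0.183,0,0,0,0,
0,0.094,-0.2,0,0,0,0,
0,0.098,-0.209,0,0,0,0]'
python3 -m pendant '[
0.005,0.001,0.001,0,0.001,-0.002,0,
0.018,0.004,0.002,0,0.004,-0.008,0,
0.034,0.008,0.004,0,0.007,-0.015,0,
0.05,0.011,0.005,0,0.01,-0.022,0,
0.067,0.015,0.007,0,0.014,-0.029,0,
0.084,0.019,0.009,0,0.017,-0.037,0,
0.1,0.022,0.011,0,0.021,-0.044,0,
0.118,0.026,0.013,0,0.024,-0.051,0,
0.132,0.029,0.014,0,0.027,-0.057,0,
0.14,0.031,0.015,0,0.029,-0.061,0]'
python3 -m pendant '[
0.005,0.003,0.001,0,0.001,-0.002,0,
0.017,0.009,0.004,0,0.004,-0.008,0,
0.031,0.017,0.008,0,0.007,-0.015,0,
0.046,0.025,0.011,0,0.01,-0.022,0,
0.062,0.033,0.015,0,0.013,-0.029,0,
0.078,0.041,0.019,0,0.017,-0.037,0,
0.094,0.05,0.023,0,0.02,-0.044,0,
0.11,0.058,0.027,0,0.024,-0.052,0,
0.123,0.065,0.03,0,0.026,-0.058,0,
0.13,0.069,0.032,0,0.028,-0.061,0]'
python3 -c "
from pan import *
print(hook_of(),bot.get_obs()['joint_pos'].round(2))
snap('top','pics/t9.png',(60,185,280,385),1);snap('scene','pics/s9.png',(340,60,580,270),1)
a=cv2.imread('pics/t9.png');b=cv2.imread('pics/s9.png')
a=cv2.resize(a,(400,364),interpolation=3);b=cv2.resize(b,(400,364),interpolation=3);cv2.imwrite('pics/m2.png',np.hstack([a,b]))"
```

```text
clock: 37.03
eef_pos: [0.6408, 0.1447, 0.1694]
tool_rot: [0.01, 0.976, 0.216, 0.001]
ft_force: [0.2, -0.2, -2.8]
grip_width: 0.0096
grasp_force: 58.5
clock: 37.87
eef_pos: [0.5699, 0.1641, 0.1686]
tool_rot: [-0.094, 0.972, 0.216, -0.023]
ft_force: [0.1, 0.6, -2.7]
grip_width: 0.0091
grasp_force: 58.5
clock: 38.7
eef_pos: [0.4988, 0.1891, 0.1689]
tool_rot: [-0.196, 0.956, 0.212, -0.045]
ft_force: [-0.2, 0.3, -3.5]
grip_width: 0.0094
grasp_force: 58.5
(array([0.4473, 0.3089, 0.1239]), array([ 1.1319e+02, -8.0000e-02,  1.7000e-01])) [ 0.15  0.44 -0.02  1.24  0.42 -0.28]
```

View pics/m2.png

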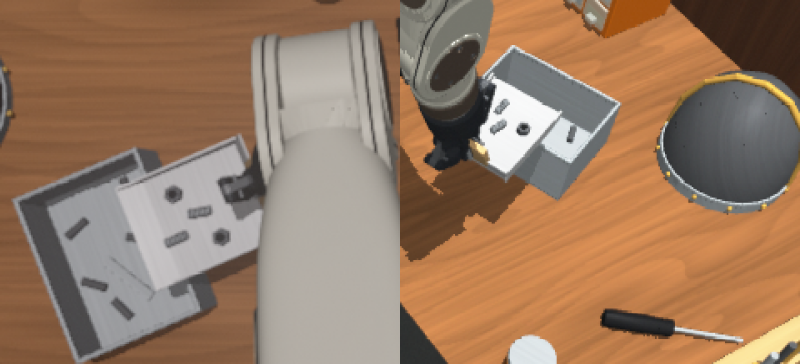

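The pan is held over the bin edge with all four scraps in it; its lip edge runs (120,187)–(157,290), the bin rim corners (138,150) and (14,200). Check the lip's position against the model.

```bash
python3 -c "
from pan import *
f=lambda p:[(x/1.818+60-.4,y/1.818+185-.4) for x,y in p]
w=toworld('pics/t9.npz',f([(120,187),(157,290)]),.1345);print('lip',w.round(4),w.mean(0),np.degrees(np.arctan2(*(w[0]-w[1])[[1,0]])))
r=toworld('pics/t9.npz',f([(138,150),(14,200),(80,361)]),.085);print('rim',r.round(4))
h,e=hook_of();u=np.array([np.cos(np.radians(113)),np.sin(np.radians(113))]);print('model lip',h[:2]+.028*u)
B=np.array([.4485,.312]);
pre=np.r_[B-.004*u,.088];t2=np.r_[B-.001*u,.0855]
plan([[tool(pre,113,0)],[tool(t2,113,0)]])"
```

```text
lip [[0.4938 0.3528 0.1345]
 [0.3829 0.3101 0.1345]] [0.43834679 0.33144496 0.1345    ] 21.089778262142982
rim [[0.5366 0.3492 0.085 ]
 [0.4804 0.4875 0.085 ]
 [0.3012 0.4077 0.085 ]]
model lip [0.43705953 0.33477414]
call 0
   -0.003,-0.033,0.064,0,-0.001,0  rows>= 1
call 1
   0,0.004,0.007,0,0,0  rows>= 1
```

```bash
python3 -c "
from pan import *
u=np.array([np.cos(np.radians(113)),np.sin(np.radians(113))]);B=np.array([.4485,.312])
plan([[tool(np.r_[B-.009*u,.105],113,0),tool(np.r_[B-.009*u,.087],113,0)]])"
```

```text
call 0
   -0.002,-0.027,0.029,0,-0.001,0  rows>= 1
   -0.003,-0.043,0.061,0,-0.001,0  rows>= 1
```

```bash
python3 -m pendant '[
-0.001,-0.009,0.01,0,0,0,0,
-0.001,-0.018,0.02,0,0,0,0,
-0.002,-0.027,0.029,0,-0.001,0,0,
-0.002,-0.03,0.036,0,-0.001,0,0,
-0.002,-0.033,0.043,0,-0.001,0,0,
-0.003,-0.037,0.05,0,-0.001,0,0,
-0.003,-0.041,0.057,0,-0.001,0,0,
-0.003,-0.043,0.061,0,-0.001,0,0,
-0.003,-0.043,0.061,0,-0.001,0,0,
-0.003,-0.043,0.061,0,-0.001,0,0]'
python3 -c "
from pan import *
print(hook_of())
o=bot.get_obs();h,e=hook_of();u=np.array([np.cos(np.radians(113)),np.sin(np.radians(113))])
print(o['ft_force'].round(2),o['ft_torque'].round(3), 'along u',o['ft_force'][:2]@u)
plan([[tool(np.r_[h[:2]+.01*u,h[2]],113,0)]])"
```

```text
clock: 39.63
eef_pos: [0.5038, 0.1833, 0.132]
tool_rot: [-0.195, 0.957, 0.213, -0.043]
ft_force: [0.3, 0.0, -3.0]
grip_width: 0.0091
grasp_force: 58.5
(array([0.4528, 0.3033, 0.087 ]), array([ 1.1299e+02, -8.0000e-02, -0.0000e+00]))
[ 0.32  0.02 -3.02] [-0.821 -0.379 -0.056] along u -0.10686276362839876
call 0
   0,0.018,0.008,0,0,0  rows>= 1
```

```bash
python3 -m pendant '[
0,0.002,0.001,0,0,0,0,
0,0.004,0.002,0,0,0,0,
0,0.006,0.003,0,0,0,0,
0,0.007,0.003,0,0,0,0,
0,0.009,0.004,0,0,0,0,
0,0.011,0.005,0,0,0,0,
0,0.012,0.005,0,0,0,0,
0,0.012,0.005,0,0,0,0,
0,0.012,0.005,0,0,0,0,
0,0.012,0.005,0,0,0,0]'
python3 -m pendant '[
0,0.001,0,0,0,0,0,
0,0.002,0.001,0,0,0,0,
0,0.003,0.001,0,0,0,0,
0,0.004,0.002,0,0,0,0,
0,0.004,0.002,0,0,0,0,
0,0.004,0.002,0,0,0,0,
0,0.004,0.002,0,0,0,0,
0,0.004,0.002,0,0,0,0,
0,0.004,0.002,0,0,0,0,
0,0.004,0.002,0,0,0,0]'
python3 -c "
from pan import *
print(hook_of())
o=bot.get_obs();h,e=hook_of();u=np.array([np.cos(np.radians(113)),np.sin(np.radians(113))])
print(o['ft_force'].round(2),o['ft_torque'].round(3), 'along u',o['ft_force'][:2]@u)"
```

```text
clock: 40.47
eef_pos: [0.5013, 0.1892, 0.1323]
tool_rot: [-0.195, 0.957, 0.213, -0.043]
ft_force: [-0.6, -1.1, -3.2]
grip_width: 0.0093
grasp_force: 58.5
clock: 41.3
eef_pos: [0.5004, 0.1912, 0.1323]
tool_rot: [-0.195, 0.957, 0.213, -0.043]
ft_force: [-0.1, -0.9, -2.8]
grip_width: 0.0095
grasp_force: 58.5
(array([0.4495, 0.3113, 0.0873]), array([ 1.1299e+02, -7.0000e-02, -1.0000e-02]))
[-0.09 -0.88 -2.76] [-0.833 -0.372  0.015] along u -0.7723905929261807
```

```bash
python3 -m pendant '[
0,0.001,0,0,0,0,0,
0,0.002,0.001,0,0,0,0,
0,0.003,0.001,0,0,0,0,
0,0.004,0.002,0,0,0,0,
0,0.004,0.002,0,0,0,0,
0,0.004,0.002,0,0,0,0,
0,0.004,0.002,0,0,0,0,
0,0.004,0.002,0,0,0,0,
0,0.004,0.002,0,0,0,0,
0,0.004,0.002,0,0,0,0]'
python3 -m pendant '[
0,0.001,0,0,0,0,0,
0,0.002,0.001,0,0,0,0,
0,0.003,0.001,0,0,0,0,
0,0.004,0.002,0,0,0,0,
0,0.004,0.002,0,0,0,0,
0,0.004,0.002,0,0,0,0,
0,0.004,0.002,0,0,0,0,
0,0.004,0.002,0,0,0,0,
0,0.004,0.002,0,0,0,0,
0,0.004,0.002,0,0,0,0]'
python3 -c "
from pan import *
print(hook_of())
o=bot.get_obs();h,e=hook_of();u=np.array([np.cos(np.radians(113)),np.sin(np.radians(113))])
print(o['ft_force'].round(2),o['ft_torque'].round(3), 'along u',o['ft_force'][:2]@u)"
```

```text
clock: 42.13
eef_pos: [0.4998, 0.1931, 0.1322]
tool_rot: [-0.195, 0.957, 0.213, -0.043]
ft_force: [1.3, -2.9, -1.7]
grip_width: 0.0097
grasp_force: 58.7
clock: 42.97
eef_pos: [0.4998, 0.1933, 0.1326]
tool_rot: [-0.194, 0.957, 0.211, -0.042]
ft_force: [1.9, -10.2, 1.0]
grip_width: 0.0091
grasp_force: 59.8
(array([0.4492, 0.3133, 0.087 ]), array([ 1.129e+02,  1.800e-01, -6.000e-02]))
[  1.86 -10.24   0.96] [-2.303 -0.536  0.287] along u -10.150558501122855
```

Strip touches the wall (−10 N). Back off slightly and lower until the floor rests on the rim.

```bash
python3 -m pendant '[
0,-0.003,-0.001,0,0,0,0,
0,-0.005,-0.002,0,0,0,0,
0,-0.005,-0.002,0,0,0,0,
0,-0.005,-0.002,0,0,0,0,
0,-0.006,-0.001,0,0,0,0,
0,-0.006,0,0,0,0,0,
0,-0.006,0,0,0,0,0,
0,-0.006,0,0,0,0,0,
0,-0.006,0,0,0,0,0,
0,-0.006,0,0,0,0,0]'
python3 -m pendant '[
0,-0.001,0.001,0,0,0,0,
0,-0.001,0.002,0,0,0,0,
0,-0.001,0.002,0,0,0,0,
0,-0.001,0.003,0,0,0,0,
0,-0.001,0.003,0,0,0,0,
0,-0.001,0.003,0,0,0,0,
0,-0.001,0.003,0,0,0,0,
0,-0.001,0.003,0,0,0,0,
0,-0.001,0.003,0,0,0,0,
0,-0.001,0.003,0,0,0,0]'
python3 -c "
from pan import *
print(hook_of())
o=bot.get_obs();h,e=hook_of();u=np.array([np.cos(np.radians(113)),np.sin(np.radians(113))])
print(o['ft_force'].round(2),o['ft_torque'].round(3), 'along u',o['ft_force'][:2]@u)"
```

```text
clock: 43.8
eef_pos: [0.4997, 0.193, 0.1308]
tool_rot: [-0.195, 0.957, 0.213, -0.043]
ft_force: [1.7, -0.6, -2.7]
grip_width: 0.0093
grasp_force: 58.7
clock: 44.63
eef_pos: [0.4998, 0.1928, 0.1295]
tool_rot: [-0.194, 0.957, 0.213, -0.043]
ft_force: [-0.0, -5.3, 3.3]
grip_width: 0.0093
grasp_force: 59.5
(array([0.4489, 0.3129, 0.0845]), array([ 1.1298e+02, -6.0000e-02, -2.0000e-02]))
[-0.01 -5.33  3.33] [-0.914 -0.042  0.264] along u -4.904311248852884
```

```bash
cat >> pan.py <<'E'
u=np.array([np.cos(np.radians(113)),np.sin(np.radians(113))]); EDGE=np.array([.4489,.3129])
def tilt(th,b=.0008,up=.0005): 
    return tool(np.r_[EDGE-b*u,.0845+up+.005*np.sin(np.radians(max(0,th-15)))],113,th)
E
python3 -c "
from pan import *
plan([[tilt(t) for t in (5,10,15,20)],[tilt(t) for t in (25,30,35,40)],[tilt(t) for t in (45,50,55,60)],[tilt(t) for t in (64,68,72,75)]])"
```

```text
call 0
   0,0.017,-0.018,0.028,0,0  rows>= 1
   0,0.036,-0.033,0.056,0,0  rows>= 2
   0,0.056,-0.046,0.084,0,0  rows>= 3
   0,0.077,-0.059,0.111,0,0  rows>= 3
call 1
   0,0.018,-0.017,0.028,0,0  rows>= 1
   0,0.037,-0.033,0.056,0,0  rows>= 2
   0,0.057,-0.047,0.084,0,0  rows>= 3
   0,0.078,-0.059,0.112,0,0  rows>= 3
call 2
   0,0.018,-0.018,0.027,0,0  rows>= 1
   0,0.036,-0.033,0.055,0,0  rows>= 2
   0,0.056,-0.047,0.083,0,0  rows>= 3
   0,0.077,-0.059,0.111,0,0  rows>= 3
call 3
   0,0.014,-0.014,0.022,0,0  rows>= 1
   0,0.028,-0.027,0.044,0,0  rows>= 2
   0,0.043,-0.038,0.066,0,0  rows>= 2
   0,0.056,-0.046,0.083,0,0  rows>= 3
```

```bash
python3 -m pendant '[
0,0.009,-0.009,0.014,0,0,0,
0,0.017,-0.018,0.028,0,0,0,
0,0.026,-0.026,0.042,0,0,0,
0,0.036,-0.033,0.056,0,0,0,
0,0.046,-0.04,0.07,0,0,0,
0,0.056,-0.046,0.084,0,0,0,
0,0.066,-0.053,0.097,0,0,0,
0,0.077,-0.059,0.111,0,0,0,
0,0.077,-0.059,0.111,0,0,0,
0,0.077,-0.059,0.111,0,0,0]'
python3 -m pendant '[
0,0.009,-0.009,0.014,0,0,0,
0,0.018,-0.017,0.028,0,0,0,
0,0.027,-0.025,0.042,0,0,0,
0,0.037,-0.033,0.056,0,0,0,
0,0.047,-0.04,0.07,0,0,0,
0,0.057,-0.047,0.084,0,0,0,
0,0.067,-0.053,0.098,0,0,0,
0,0.078,-0.059,0.112,0,0,0,
0,0.078,-0.059,0.112,0,0,0,
0,0.078,-0.059,0.112,0,0,0]'
python3 -c "
from pan import *
print(hook_of(),tilt(40)[:3],bot.get_obs()['joint_pos'].round(2))
plan([[tilt(60)]])"
```

```text
clock: 45.47
eef_pos: [0.4909, 0.2146, 0.1726]
tool_rot: [-0.2, 0.979, 0.044, -0.008]
ft_force: [1.0, -2.7, -0.1]
grip_width: 0.0092
grasp_force: 59.3
clock: 46.3
eef_pos: [0.4765, 0.2483, 0.2045]
tool_rot: [-0.198, 0.972, -0.126, 0.026]
ft_force: [-1.5, 1.4, -0.2]
grip_width: 0.0092
grasp_force: 59.3
(array([0.4486, 0.3139, 0.0864]), array([1.1306e+02, 3.9810e+01, 1.0000e-02])) (np.float64(0.4768830086758301), np.float64(0.24697616280817913), np.float64(0.2054876206050988)) [ 0.61  0.38  0.03  1.28 -0.25  0.22]
call 0
   0,0.074,-0.06,0.112,0,0  rows>= 3
```

```bash
python3 -m pendant '[
0,0.009,-0.009,0.014,0,0,0,
0,0.017,-0.018,0.027,0,0,0,
0,0.026,-0.026,0.041,0,0,0,
0,0.035,-0.033,0.055,0,0,0,
0,0.045,-0.04,0.069,0,0,0,
0,0.055,-0.047,0.083,0,0,0,
0,0.065,-0.053,0.097,0,0,0,
0,0.075,-0.06,0.111,0,0,0,
0,0.075,-0.06,0.111,0,0,0,
0,0.075,-0.06,0.111,0,0,0]'
python3 -m pendant '[
0,0.007,-0.007,0.011,0,0,0,
0,0.014,-0.014,0.022,0,0,0,
0,0.021,-0.02,0.033,0,0,0,
0,0.028,-0.027,0.044,0,0,0,
0,0.035,-0.033,0.055,0,0,0,
0,0.043,-0.038,0.066,0,0,0,
0,0.05,-0.042,0.075,0,0,0,
0,0.056,-0.046,0.083,0,0,0,
0,0.056,-0.046,0.083,0,0,0,
0,0.056,-0.046,0.083,0,0,0]'
python3 -m pendant '[0,0,0,0,0,0,0,0,0,0,0,0,0,0,0,0,0,0,0,0,0,0,0,0,0,0,0,0,0,0,0,0,0,0,0,0,0,0,0,0,0,0,0,0,0,0,0,0,0,0,0,0,0,0,0,0,0,0,0,0,0,0,0,0,0,0,0,0,0,0]'
python3 -c "
from pan import *
print(hook_of(),bot.get_obs()['joint_pos'].round(2))
for c in('top','scene','wrist'): snap(c,'pics/p_%s.png'%c)"
```

```text
clock: 47.13
eef_pos: [0.4595, 0.2885, 0.2237]
tool_rot: [-0.19, 0.935, -0.293, 0.06]
ft_force: [-1.4, 3.6, 2.8]
grip_width: 0.0091
grasp_force: 59.8
clock: 47.97
eef_pos: [0.4453, 0.3219, 0.227]
tool_rot: [-0.18, 0.889, -0.412, 0.084]
ft_force: [-4.0, 6.3, 4.3]
grip_width: 0.0093
grasp_force: 60.5
clock: 48.8
eef_pos: [0.4453, 0.3216, 0.227]
tool_rot: [-0.18, 0.89, -0.411, 0.084]
ft_force: [-3.8, 6.2, 4.1]
grip_width: 0.0091
grasp_force: 60.5
(array([0.4491, 0.3133, 0.0894]), array([112.52,  74.65,  -0.36])) [ 0.96  0.69  0.34  1.78 -0.7   0.77]
```

Check numerically that the pan is empty: rectify its floor from the cameras using the model and list the grey levels.

```bash
cat > rect.py <<'E'
from pan import *
def rect(fn,wrist,Pp,Pr,xs,ys,z=.013):
    d=np.load(fn);K=d["mtx"];T=d["T"]
    if wrist:
        A=np.eye(4);A[:3,:3]=R.from_quat(d["q"]).as_matrix();A[:3,3]=d["p"];T=A@T
    X,Y=np.meshgrid(xs,ys,indexing='ij'); W=Pr.apply(np.stack([X,Y,np.full_like(X,z)],-1).reshape(-1,3))+Pp
    C=(np.linalg.inv(T)@np.c_[W,np.ones(len(W))].T)[:3].T; a=np.stack([C[:,0],-C[:,1],-C[:,2]],1)
    if wrist: r=np.hypot(a[:,0],a[:,1]); t=np.arctan2(r,a[:,2]); n=a[:,:2]/r[:,None]*t[:,None]
    else: n=a[:,:2]/a[:,2:]
    m=(n*[K[0,0],K[1,1]]+K[:2,2]).astype(np.float32).reshape(*X.shape,2)
    g=cv2.cvtColor(d["pix"],cv2.COLOR_RGB2GRAY); return cv2.remap(g,m[...,0],m[...,1],cv2.INTER_LINEAR),m
E
python3 -c "
from rect import *
xs=np.arange(-.055,.05,.006);ys=np.arange(-.056,.057,.006)
P0=R.from_euler('z',88.9,degrees=True)
print(rect('pics/top0.npz',False,ORG,P0,xs,ys)[0])
o=np.load('pics/p_wrist.npz');Pr=R.from_quat(o['q'])*REL.inv();Pp=o['p']-Pr.apply(GRIP)
g,m=rect('pics/p_wrist.npz',True,Pp,Pr,xs,ys);print(g);print(m[0,0],m[-1,0],m[0,-1],m[-1,-1])
# bin floor
"
```

```text
[[137 191 192 193 193 193 194 194 194 196 195 195 194 194 194 194 194 194
  194]
 [170 191 191 191 191 192 192 192 193 193 193 193 193 192 192 192 192 192
  191]
 [170 192 192 192 192 193 194 194 195 194 195 196 195 195 194 194 194 193
  193]
 [182 191 190 191 191 191 191 191 192 192 192 193 193 192 192 192 192 192
  192]
 [180 190 191 191 191 192 193 193 193 193 193 193 193 193 193 193 193 193
  193]
 [121 192 191 192 192 192 193 193 194 193 194 194 193 193 192 192 191 191
  191]
 [108 192 192 193 193 193 193 193 194 194 193 193 193 193 192 186 192 191
  191]
 [106 190 190 191 192 192 192 193 193 194 194 194 193 188 112  92  92 192
  191]
 [107 192 192 192 193 193 194 195 195 164 129 185 195 176  76  65  94 193
  191]
 [106 190 191 191 191 192 192 193 193 134 114 187 193 192 113 105 168 190
  190]
 [126 191 192 193 193 194 194 195 193 132 103 196 196 195 194 195 193 193
  192]
 [146 192 191 192 186 192 193 192 188 133 140 194 193 193 192 191 190 189
  190]
 [140 190 190 156  99 107 188 193 186 150 172 193 193 193 193 192 191 191
  190]
 [138 189 190 109  62  93 182 191 191 192 192 1
[... 1205 characters left out ...]
9 149 148 149 148 148 148 145 145 145
  160]
 [143 143 144 144 144 145 145 147 146 148 147 148 146 147 145 144 143 142
  160]
 [141 142 142 143 143 144 145 145 145 145 147 146 146 145 145 144 144 143
  159]
 [142 142 143 143 144 143 144 144 145 144 145 145 145 143 145 144 144 144
  158]
 [145 145 147 147 148 148 148 148 149 148 148 147 148 145 146 145 144 144
  159]
 [143 143 144 144 144 143 144 145 143 145 146 145 145 144 145 144 145 144
  158]
 [140 140 142 143 141 142 144 144 145 145 145 145 146 145 145 143 143 143
  156]
 [145 145 145 145 145 146 146 147 147 149 148 148 148 148 148 148 147 148
  157]]
[335.1726  381.26074] [465.42508 335.78802] [337.64868 188.9552 ] [487.34503 180.36145]
```

Pan floor reads uniformly about 144, so it is empty. Tilt back the way it came.

```bash
python3 -c "
from pan import *
plan([[tilt(t,.0008,.001) for t in (67,60,50)],[tilt(t,.0008,.001) for t in (42,34,25)],[tilt(t,.001,.0015) for t in (17,8,0)]])"
```

```text
call 0
   0,-0.025,0.03,-0.043,0,-0.001  rows>= 2
   0,-0.043,0.059,-0.081,0,-0.001  rows>= 3
   0,-0.062,0.103,-0.137,0,-0.001  rows>= 4
call 1
   0,-0.024,0.031,-0.044,0,0  rows>= 2
   0,-0.044,0.064,-0.089,0,0  rows>= 3
   0,-0.061,0.105,-0.139,0,0  rows>= 4
call 2
   0,-0.025,0.03,-0.044,0,0  rows>= 2
   0,-0.048,0.067,-0.094,0,0  rows>= 3
   0,-0.063,0.103,-0.139,0,0  rows>= 4
```

```bash
python3 -m pendant '[
0,-0.013,0.014,-0.021,0,0,0,
0,-0.025,0.03,-0.043,0,0,0,
0,-0.034,0.045,-0.062,0,0,0,
0,-0.043,0.059,-0.081,0,0,0,
0,-0.048,0.07,-0.095,0,0,0,
0,-0.053,0.081,-0.109,0,0,0,
0,-0.058,0.092,-0.123,0,0,0,
0,-0.062,0.103,-0.137,0,0,0,
0,-0.062,0.103,-0.137,0,0,0,
0,-0.062,0.103,-0.137,0,0,0]'
python3 -m pendant '[
0,-0.012,0.015,-0.022,0,0,0,
0,-0.024,0.031,-0.044,0,0,0,
0,-0.034,0.047,-0.066,0,0,0,
0,-0.044,0.064,-0.089,0,0,0,
0,-0.049,0.074,-0.102,0,0,0,
0,-0.053,0.084,-0.114,0,0,0,
0,-0.057,0.095,-0.127,0,0,0,
0,-0.061,0.105,-0.139,0,0,0,
0,-0.061,0.105,-0.139,0,0,0,
0,-0.061,0.105,-0.139,0,0,0]'
python3 -m pendant '[
0,-0.013,0.015,-0.022,0,0,0,
0,-0.025,0.03,-0.044,0,0,0,
0,-0.037,0.048,-0.069,0,0,0,
0,-0.048,0.067,-0.094,0,0,0,
0,-0.052,0.076,-0.105,0,0,0,
0,-0.056,0.085,-0.116,0,0,0,
0,-0.06,0.094,-0.128,0,0,0,
0,-0.063,0.103,-0.139,0,0,0,
0,-0.063,0.103,-0.139,0,0,0,
0,-0.063,0.103,-0.139,0,0,0]'
python3 -c "
from pan import *
print(hook_of())
h1=np.r_[EDGE-.006*u,.125];hf=np.array([.6444,.275,.125]);mid=(h1+hf)/2
plan([[tool(np.r_[EDGE-.003*u,.0875],113,0),tool(h1,113,0)],[tool(mid,101,0)],[tool(hf,88.8,0)],[tool([.6444,.275,.013],88.8,0)]])"
```

```text
clock: 49.78
eef_pos: [0.469, 0.2653, 0.2181]
tool_rot: [-0.193, 0.957, -0.214, 0.044]
ft_force: [-2.0, 1.7, 2.6]
grip_width: 0.0095
grasp_force: 60.0
clock: 50.62
eef_pos: [0.4882, 0.2187, 0.183]
tool_rot: [-0.198, 0.98, -0.004, -0.0]
ft_force: [-0.8, -1.3, 1.7]
grip_width: 0.0093
grasp_force: 59.8
clock: 51.45
eef_pos: [0.5, 0.1906, 0.1311]
tool_rot: [-0.195, 0.957, 0.209, -0.044]
ft_force: [0.2, -0.7, -2.3]
grip_width: 0.0095
grasp_force: 59.4
(array([0.449 , 0.3102, 0.085 ]), array([113.01,   0.39,   0.17]))
call 0
   -0.002,0,-0.004,-0.002,-0.001,0  rows>= 1
   -0.001,0.026,-0.074,-0.002,-0.001,0  rows>= 1
call 1
   -0.111,-0.09,-0.042,0,-0.028,0.06  rows>= 2
call 2
   -0.129,-0.057,-0.027,0,-0.029,0.062  rows>= 2
call 3
   0,-0.095,0.203,0,0,0  rows>= 3
```

```bash
python3 -m pendant '[
-0.002,0,-0.004,-0.002,-0.001,0,0,
-0.002,0.002,-0.01,-0.002,-0.001,0,0,
-0.002,0.005,-0.018,-0.002,-0.001,0,0,
-0.001,0.009,-0.028,-0.002,-0.001,0,0,
-0.001,0.013,-0.04,-0.002,-0.001,0,0,
-0.001,0.017,-0.05,-0.002,-0.001,0,0,
-0.001,0.021,-0.06,-0.002,-0.001,0,0,
-0.001,0.024,-0.068,-0.002,-0.001,0,0,
-0.001,0.026,-0.074,-0.002,-0.001,0,0,
-0.001,0.026,-0.074,-0.002,-0.001,0,0]'
python3 -m pendant '[
-0.006,-0.005,-0.002,0,-0.002,0.003,0,
-0.018,-0.014,-0.007,0,-0.005,0.009,0,
-0.031,-0.025,-0.012,0,-0.008,0.016,0,
-0.044,-0.036,-0.017,0,-0.011,0.024,0,
-0.057,-0.046,-0.022,0,-0.014,0.031,0,
-0.07,-0.057,-0.026,0,-0.018,0.038,0,
-0.083,-0.067,-0.031,0,-0.021,0.045,0,
-0.096,-0.078,-0.036,0,-0.024,0.052,0,
-0.106,-0.086,-0.04,0,-0.027,0.057,0,
-0.111,-0.09,-0.042,0,-0.028,0.06,0]'
python3 -m pendant '[
-0.007,-0.003,-0.002,0,-0.002,0.003,0,
-0.02,-0.009,-0.004,0,-0.005,0.01,0,
-0.035,-0.015,-0.007,0,-0.008,0.017,0,
-0.05,-0.022,-0.01,0,-0.011,0.024,0,
-0.065,-0.029,-0.014,0,-0.015,0.031,0,
-0.08,-0.035,-0.017,0,-0.018,0.039,0,
-0.096,-0.042,-0.02,0,-0.022,0.046,0,
-0.112,-0.05,-0.024,0,-0.025,0.054,0,
-0.124,-0.055,-0.026,0,-0.028,0.06,0,
-0.129,-0.057,-0.027,0,-0.029,0.062,0]'
python3 -c "
from pan import *
print(hook_of())
plan([[tool([.6444,.275,.013],88.8,0)],[tool([.6444,.275,.0095],88.8,0)]])"
```

```text
clock: 52.28
eef_pos: [0.5031, 0.1876, 0.1721]
tool_rot: [-0.194, 0.957, 0.213, -0.041]
ft_force: [-0.2, 0.3, -2.1]
grip_width: 0.0095
grasp_force: 59.3
clock: 53.12
eef_pos: [0.574, 0.163, 0.1711]
tool_rot: [-0.093, 0.972, 0.216, -0.019]
ft_force: [0.3, 0.5, -3.4]
grip_width: 0.0095
grasp_force: 59.2
clock: 53.95
eef_pos: [0.6433, 0.1444, 0.1714]
tool_rot: [0.012, 0.976, 0.218, 0.004]
ft_force: [0.3, -0.4, -3.2]
grip_width: 0.0094
grasp_force: 59.3
(array([0.6468, 0.2748, 0.1266]), array([88.56, -0.14, -0.18]))
call 0
   0.004,-0.096,0.205,0.001,0.001,-0.001  rows>= 3
call 1
   0,-0.003,0.007,0,0,0  rows>= 1
```

```bash
python3 -m pendant '[
0.001,-0.01,0.02,0.001,0.001,0,0,
0.002,-0.024,0.05,0.001,0.001,0,0,
0.004,-0.04,0.085,0.001,0.001,0,0,
0.004,-0.055,0.118,0.001,0.001,0,0,
0.004,-0.068,0.146,0.001,0.001,0,0,
0.004,-0.08,0.17,0.001,0.001,0,0,
0.004,-0.088,0.188,0.001,0.001,0,0,
0.004,-0.094,0.2,0.001,0.001,0,0,
0.004,-0.096,0.205,0.001,0.001,0,0,
0.004,-0.096,0.205,0.001,0.001,0,0]'
python3 -m pendant '[
0,0,0.001,0,0,0,0,
0,-0.001,0.002,0,0,0,0,
0,-0.001,0.003,0,0,0,0,
0,-0.002,0.004,0,0,0,0,
0,-0.002,0.005,0,0,0,0,
0,-0.003,0.006,0,0,0,0,
0,-0.003,0.007,0,0,0,0,
0,-0.003,0.007,0,0,0,0,
0,-0.003,0.007,0,0,0,0,
0,-0.003,0.007,0,0,0,0]'
python3 -c "
from pan import *
print(hook_of(),bot.get_obs()['ft_force'],bot.get_obs()['ft_torque'])"
```

```text
clock: 54.78
eef_pos: [0.6402, 0.145, 0.0576]
tool_rot: [0.011, 0.976, 0.216, 0.002]
ft_force: [-0.1, 0.2, -2.1]
grip_width: 0.009
grasp_force: 59.2
clock: 55.62
eef_pos: [0.6408, 0.145, 0.0551]
tool_rot: [0.011, 0.976, 0.216, 0.003]
ft_force: [-2.0, -2.0, 2.2]
grip_width: 0.0093
grasp_force: 59.9
(array([0.6437, 0.2752, 0.0099]), array([ 8.874e+01,  2.000e-02, -2.000e-02])) [-1.96117784 -1.97564173  2.21528091] [-0.5895865   0.19994161  0.139332  ]
```

Pan on the bench, level. Release and back off along the grip.

```bash
python3 -m pendant '[
0,0,0,0,0,0,0.15,
0,0,0,0,0,0,0.2,
0,0,0,0,0,0,0.3,
0,0,0,0,0,0,0.5,
0,0,0,0,0,0,0.5,
0,0,-0.03,0,0,0,0.5,
0,0,-0.08,0,0,0,0.5,
0,0,-0.14,0,0,0,0.5,
0,0,-0.2,0,0,0,0.5,
0,0,-0.26,0,0,0,0.5]'
python3 -c "
from plan import *
plan([[(.5,-.05,.3,down(180))],[(.3,-.25,.3,down(180))]])"
```

```text
clock: 56.45
eef_pos: [0.6391, 0.0899, 0.1734]
tool_rot: [0.011, 0.976, 0.216, 0.002]
ft_force: [0.1, -0.1, 0.2]
grip_width: 0.0421
grasp_force: 0.0
call 0
   0.272,-0.152,-0.35,0.139,0.001,-0.007  rows>= 6
call 1
   0.401,-0.4,0,0,0,0  rows>= 7
```

```bash
python3 -m pendant '[
0,0,-0.08,0,0,0,0.5,
0.27,-0.15,-0.35,0.139,0,-0.007,0.5,
0.27,-0.15,-0.35,0.139,0,-0.007,0.5,
0.27,-0.15,-0.35,0.139,0,-0.007,0.5,
0.27,-0.15,-0.35,0.139,0,-0.007,0.5,
0.27,-0.15,-0.35,0.139,0,-0.007,0.5,
0.27,-0.15,-0.35,0.139,0,-0.007,0.5,
0.27,-0.15,-0.35,0.139,0,-0.007,0.5,
0.27,-0.15,-0.35,0.139,0,-0.007,0.5,
0.27,-0.15,-0.35,0.139,0,-0.007,0.5]'
python3 -m pendant '[
0.4,-0.1,0,0,0,0,0.5,
0.4,-0.1,0,0,0,0,0.5,
0.4,-0.1,0,0,0,0,0.5,
0.4,-0.1,0,0,0,0,0.5,
0.4,-0.1,0,0,0,0,0.5,
0.4,-0.1,0,0,0,0,0.5,
0.4,-0.1,0,0,0,0,0.5,
0.4,-0.1,0,0,0,0,0.5,
0.4,-0.1,0,0,0,0,0.5,
0.4,-0.1,0,0,0,0,0.5]'
python3 -c "
from rect import *
from blobs import blobs
blobs('fin')
d0=np.load('pics/top0.npz')['pix'].astype(int); d=np.load('pics/fin.npz')['pix'].astype(int)
D=np.abs(d-d0).sum(2)
print({k:int((D[b:c,a:e]>80).sum()) for k,(a,b,e,c) in dict(sq=(460,135,510,220),span=(360,145,428,172),block=(275,125,325,172),jar=(222,145,258,185),sorter=(410,250,520,335),pan=(160,185,245,255),bin=(65,262,182,385),mat=(280,183,408,322)).items()})
xs=np.arange(-.055,.076,.008);ys=np.arange(-.05,.051,.008)
print(rect('pics/fin.npz',False,ORG,R.from_euler('z',88.8,degrees=True),xs,ys)[0])
b=D[262:385,65:182]>80
n,l,s,c=cv2.connectedComponentsWithStats(b.astype(np.uint8));print('bin new blobs',[(c[i].round(0)+[65,262],s[i,4]) for i in range(1,n) if s[i,4]>8])
b=(D[250:335,410:520]>80);n,l,s,c=cv2.connectedComponentsWithStats(b.astype(np.uint8));print('sorter',[(c[i].round(0)+[410,250],s[i]) for i in range(1,n) if s[i,4]>5])"
```

```text
clock: 57.28
eef_pos: [0.5018, -0.0482, 0.2984]
tool_rot: [0.0, 1.0, -0.0, 0.002]
ft_force: [-0.4, 0.1, -0.3]
grip_width: 0.0428
grasp_force: 0.0
clock: 58.12
eef_pos: [0.3026, -0.0984, 0.2983]
tool_rot: [-0.0, 1.0, -0.0, 0.002]
ft_force: [-0.9, 0.4, 0.5]
grip_width: 0.0424
grasp_force: 0.0
{'sq': 0, 'span': 0, 'block': 0, 'jar': 0, 'sorter': 193, 'pan': 241, 'bin': 252, 'mat': 798}
[[192 193 194 194 195 196 197 195 196 196 195 195 195]
 [191 192 192 192 192 192 192 192 192 193 193 192 192]
 [190 190 192 192 193 194 194 194 194 194 194 195 194]
 [191 192 192 193 193 194 195 194 194 194 195 194 193]
 [193 194 194 194 195 195 195 196 194 195 195 194 193]
 [193 193 194 195 195 195 196 195 196 195 195 194 194]
 [193 193 194 195 195 196 198 196 197 196 195 195 193]
 [192 192 192 193 194 194 194 194 194 193 192 193 191]
 [192 192 193 194 195 196 197 197 197 196 196 196 193]
 [192 192 192 193 193 194 195 193 195 194 193 192 192]
 [192 192 192 193 193 193 195 195 196 195 194 194 193]
 [192 191 192 192 193 193 193 194 194 193 194 194 193]
 [189 189 191 191 192 192 193 192 192 193 193 193 192]
 [194 194 196 195 195 196 196 196 196 196 195 195 195]
 [195 195 196 197 197 198 199 199 198 198 198 197 197]
 [197 197 198 198 199 200 200 200 200 200 198 198 198]
 [198 198 199 200 201 201 201 201 201 201 200 199 198]]
bin new blobs [(array([135., 306.]), np.int32(69)), (array([141., 331.]), np.int32(129)), (array([142., 353.]), np.int32(54))]
sorter [(array([430., 287.]), array([17, 28,  7, 17, 78], dtype=int32)), (array([461., 291.]), array([47, 30, 10, 26, 86], dtype=int32)), (array([439., 286.]), array([28, 32,  3,  9, 11], dtype=int32)), (array([501., 299.]), array([89, 42,  4, 15, 15], dtype=int32))]
```

Mat clear, pan empty and level, scrap blobs seen in the bin, all sorter changes inside the slots, and bystanders untouched. Handing in.

```bash
python3 -c "
from workcell import bot
print(bot.job_done())"
```

```text
the job is handed in; nothing more can be done
None
```

I handed the job in at about 58 s. All five bolts went through their slots, the loose stub and the pan's scrap are in the bin, and the empty pan stands level on the bench. My image checks found the other tools unmoved, but handing in returned no verdict.

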